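# Nest the empty pull boxes and slide the stack into its storage bay

## Task

Nest the three empty open grey steel boxes one inside the other, upright and sitting fully down: the middle one in the large one and the small one in the middle one. Let go, and then slide the whole stack along the bench, without lifting the large box, in through the mouth of the wooden storage bay until it is square against the bay's back batten. Leave everything else on the bench where it is.

Things in the scene. Friction and masses are not known exactly. Their poses are not given: they have to be found in the camera images.
- large_box: largest open-topped square grey steel box, no tab: 120 x 120 mm outside, 80 mm high, wall and floor 4 mm (112 mm clear inside). Origin: centre of its underside; x and y along its sides, z up. It stands open side up and is too wide to grasp across.
- middle_box: middle open-topped square grey steel box: 100 x 100 mm outside, 78 mm high, wall and floor 4 mm (92 mm clear inside), with one upright hanging tab. Origin: centre of its underside; x and y along its sides, the tab on the +x side. Fits the large box with 6 mm play each side.
- middle_box_tab (a point): centre of the top edge of the middle box's tab: the tab is 8 mm thick (along the box's x), 36 mm wide (along its y) and rises 40 mm above the rim. The tab is centred over the +x wall, 48 mm from the box's axis.
- small_box: small open-topped square grey steel box: 80 x 80 mm outside, 76 mm high, wall and floor 4 mm, with one upright hanging tab. Origin: centre of its underside; x and y along its sides, the tab on the +x side. Fits the middle box with 6 mm play each side; any quarter turn fits, but fingers on its tab need its tab on another side than the middle box's tab.
- small_box_tab (a point): centre of the top edge of the small box's tab: 8 mm thick (along the box's x), 36 mm wide, 40 mm above the rim, centred over the +x wall, 38 mm from the box's axis.
- bay: storage bay: timber battens 40 mm high fixed to the bench, no floor. Origin: on the bench, where the centre of the large box stands when home. The mouth opens to the bay's -y; the back batten's inner face is at y = +60 mm, the side battens' inner faces at x = -70 and +70 mm from y = +66 to -16 mm, then flaring outwards to about x = -95 and +95 mm at y = -76 mm. Slide the box in along +y.
- covered_box: bystander among the boxes: grey steel box with its cover on, 94 x 94 x 55 mm, origin under its centre. Not to be nested or moved.
- breaker_carton: bystander: cardboard carton 75 x 90 x 55 mm, origin under its centre.
- fuse_carton: bystander: cardboard carton 60 x 110 x 45 mm, origin under its centre.
- spray_can: bystander: white bottle, 60 mm across, 170 mm high, origin under its centre.
- screw_jar: bystander: jar, 64 mm across, 55 mm high, origin under its centre.
- coupling: bystander: aluminium cup-shaped fitting 52 mm across, 50 mm high, origin under its centre.
- bushing: bystander beside the way to the bay: steel cup-shaped fitting 52 mm across, 40 mm high, origin under its centre.
Mind the look-alikes: they are no part of the job. What is shaped like the middle_box but blue is not meant.

How it is judged (in metres and radians):
On the way, in this order (a step that is already met when the one before it is completed fails the run):
1. the three boxes are nested, upright and fully down, and let go (z of middle_box in the frame of large_box between 0 and 0.008 m and horizontal distance between middle_box and large_box below 0.012 m and angle between each of middle_box, small_box, large_box's own z axis and vertical below 0.06 rad and (angle between the x axis of middle_box and the x axis of large_box, either way round below 0.15 rad or angle between the x axis of middle_box and the y axis of large_box, either way round below 0.15 rad) and z of small_box in the frame of middle_box between 0 and 0.008 m and horizontal distance between small_box and middle_box below 0.012 m and (angle between the x axis of small_box and the x axis of middle_box, either way round below 0.15 rad or angle between the x axis of small_box and the y axis of middle_box, either way round below 0.15 rad) and contact force between the fingers and large_box below 0.5 N and contact force between the fingers and middle_box below 0.5 N and contact force between the fingers and small_box below 0.5 N), for 0.2 s.
2. the stack has been slid fully home in the bay (z of middle_box in the frame of large_box between 0 and 0.008 m and horizontal distance between middle_box and large_box below 0.012 m and angle between each of middle_box, small_box, large_box's own z axis and vertical below 0.06 rad and (angle between the x axis of middle_box and the x axis of large_box, either way round below 0.15 rad or angle between the x axis of middle_box and the y axis of large_box, either way round below 0.15 rad) and z of small_box in the frame of middle_box between 0 and 0.008 m and horizontal distance between small_box and middle_box below 0.012 m and (angle between the x axis of small_box and the x axis of middle_box, either way round below 0.15 rad or angle between the x axis of small_box and the y axis of middle_box, either way round below 0.15 rad) and x of large_box in the frame of bay between -0.012 and 0.012 m and y of large_box in the frame of bay between -0.008 and 0.008 m and (angle between the x axis of large_box and the x axis of bay, either way round below 0.15 rad or angle between the x axis of large_box and the y axis of bay, either way round below 0.15 rad) and height (world z) of large_box below 0.006 m), for 0.2 s.
At the end, for the whole second after the job is handed in: Each inner box is fully down in the next larger (undersides under 8 mm apart, centres within 12 mm, square within 0.15 rad, upright within 0.06 rad); the large box is on the bench in the bay, within 8 mm of home along the bay's y and 12 mm along x, square within 0.15 rad; all at rest (all of step 2 and linear speed of each of large_box, middle_box, small_box below 0.02 m/s); the robot touches nothing.
It fails at once if the large box is lifted more than 25 mm off the bench (height (world z) of large_box above 0.025 m).
It fails at once if another thing on the bench is moved more than 25 mm or knocked over (distance of any of covered_box, breaker_carton, fuse_carton, spray_can, screw_jar, coupling, bushing from where it was at the start of the episode above 0.025 m or angle between any of covered_box, breaker_carton, fuse_carton, spray_can, screw_jar, coupling, bushing's own z axis and vertical above 0.3 rad).
It also fails if it takes over 72 s, if anything falls off the work surface, if the arm or the gripper's body presses on something with over 40 N, if the wrist force passes 120 N, or if a joint passes its speed limit or range.

## Robot

A 6-joint arm with a two-finger parallel gripper is mounted at the origin on the work surface. World frame = base frame: x ahead of the robot, y to its left, z up, the work surface at z = 0. Lengths are in m, angles in degrees, forces in N, time in s.
With the tool pointing down it reaches from about 0.4 to 0.825 m from the base axis. Payload 7 kg.
Tool frame: the origin (TCP) lies midway between the tips of the shut fingers; the grasp point (between the pads) lies 19 mm behind it; z points along the fingers, y is the line along which they close (so a half turn about z gives the same grasp; the last joint's range is limited). The gripper opens to 88 mm and grips with 3 to 60 N. Pads are 19 mm wide; open, the fingers measure 130 mm over their backs; the gripper's body (78 mm by 193 mm) begins 47 mm behind the grasp point.
Start: joints at [-53.107, 20.546, 0.682, 0, -70.136, -16.507], TCP at [0.235, -0.633, 0.227] pointing down, gripper open.
Joint ranges: [-176.03, 176.03], [-82.01, 121.73], [-58.28, 71.71], [-173.87, 95.51], [-174.79, -0.11], [-173.66, 173.66]. Speed limits (degrees/s): [136.94, 136.94, 172.46, 180, 180, 180].

## Interface

Orientations are given as [roll, pitch, yaw] about the fixed x, y, z axes, in that order (R = Rz(yaw) Ry(pitch) Rx(roll)).
In Python, from plant import get_state, optics, order gives the robot as it stands. The module is installed in compiled form; this text tells all that it offers.
- The arm moves only by the tool send_rows, never from a script. Its argument "moves" is a list of rows, each an object with "slide": the shift along the tool's x, y, z as a fraction of full scale, a list of three; "turn": the turn about the tool's z as a fraction of full scale; "gripper": the opening, from 0 (shut) to 1 (fully open). A call has exactly 5 rows; each row is the pose to reach, as a shift and turn from the pose commanded when the call began, along the tool's axes at that moment; what a row does not reach only later rows make up. Full scale, the value 1, is 150 mm for a shift and 90 degrees for a turn. A row lasts 1/12 s, in which the tool goes at most 41.7 mm and 7.16 degrees, less where a joint would pass 70% of its speed; a pose out of reach is approached as far as the arm can. A call with a number of a shift or a turn outside -1 to 1 is refused whole. A call with a gripper value outside its range is refused whole. The fingers move at their own pace and stop on an object; "newtons" is the grip in N (left out, the last holds). Time passes only in rows, so rows that repeat a pose let the fingers close, or fill a call up. It gives the time, the measured TCP pose, the force, the opening and the grip force at its end, in the units of the state.
- get_state(): the state, without advancing time (a new reading comes with each control period).
- optics.capture(name): name is "side" or "top" or "wrist"; returns a dict with "img" (480x640x3 uint8, red, green, blue), "intrinsics" (3x3 intrinsics, pixels), "origin" and "attitude" of the camera in the world. Camera axes: x right, y down, z forward; pixel columns grow to the right and rows downward; lengths in m; the calibration is good to about 2 mm. A picture is of the moment at which its call begins. There is no depth.
- order.close_job(): hands the job in; it is judged then, once.
Trained networks look in the newest picture that a camera, given by its name, has taken for a name from the list of things; names that differ only in an ending like _2 or _b are one class to them, and where a whole thing is asked for, a point or a joint stands for the part that bears it (a point fixed in the world has none). Each returns a list of dicts, best first, with "p" (0 to 1); they miss things now and then, are a little off and sometimes report something else, mostly with a low value. They report only what shows in the picture. A call takes as long as a camera call. They do not tell look-alikes from the thing itself.
- optics.look_for(camera, name): "location" ([x, y, z] in m, in world coordinates, good to about 4 mm: the middle of the surface that is visible of it).
The state is a dict: "time_s": time; "joints": joint angles; "qd": joint speeds; "joint_torque": joint torques, N m; "tcp_pos": TCP position; "eef_rot": TCP orientation; "contact_force": force on the tool from outside, world axes, zero at the start; "moment": the same for the moment, N m; "gripper_width": finger opening in m; "gripper_force": force on a finger pad.
Only numpy, scipy, OpenCV 4.12 (cv2) and the standard library are available. Lean on these libraries where they do the work, as an engineer would, in place of code of your own. Each camera call takes 0.05 s, during which the arm holds its last target. There are 200 camera calls.

## Working session

There is one attempt and no reset: what is moved stays moved. The work goes in short steps, Python scripts to look and compute and a tool call to move; the robot and the scene stay as the last step left them, time stands still between calls to the robot, and variables do not carry over. Pictures are saved under pics/ and viewed, at most 10 in all, crops included, and the job is handed in when it is done.

Besides the shell and the picture viewer there is one more tool, called after ">>>" as a command line: name --argument value ..., lists and objects as JSON in quotes. send_rows: Moves the arm, as the interface text tells. Shift numbers are shares of 150 mm and turn numbers shares of 90 degrees, none past 1 either way. Its arguments: {"type":"object","properties":{"moves":{"type":"array"},"newtons":{"type":"number"}},"required":["moves"]}

```bash
mkdir -p pics; python3 - <<'E'
from plant import get_state, optics, order
import cv2, numpy as np
np.set_printoptions(precision=4,suppress=True)
s=get_state()
for k in ("time_s","tcp_pos","eef_rot","gripper_width"): print(k,s[k])
for c in ("top","side"):
    r=optics.capture(c); cv2.imwrite(f"pics/{c}0.png",r["img"][:,:,::-1])
    print(c,r["intrinsics"],r["origin"],r["attitude"])
    for n in ("large_box","middle_box","small_box","middle_box_tab","small_box_tab","bay","covered_box","bushing"):
        print(n,[(round(d["p"],2),np.round(d["location"],3).tolist()) for d in optics.look_for(c,n)[:4]])
E
```

```text
time_s 0.0
tcp_pos [ 0.2349 -0.6323  0.2256]
eef_rot [ 179.9038   -0.0085 -159.6192]
gripper_width 0.08805701747938967
top [[606.3914   0.     325.1719]
 [  0.     606.3914 250.0049]
 [  0.       0.       1.    ]] [0.454  0.0014 1.5483] [-176.5523   -0.955   -88.2783]
large_box [(0.97, [0.551, 0.057, 0.0])]
middle_box [(0.65, [0.519, -0.365, 0.007]), (0.64, [0.34, 0.02, 0.005])]
small_box [(0.89, [0.452, -0.138, 0.004])]
middle_box_tab [(0.95, [0.341, 0.019, 0.006]), (0.75, [0.523, -0.362, 0.014])]
small_box_tab [(0.96, [0.452, -0.134, 0.003])]
bay [(0.59, [0.564, 0.415, 0.036])]
covered_box [(0.75, [0.631, -0.162, 0.057]), (0.36, [0.521, -0.363, 0.007])]
bushing [(0.62, [0.376, 0.175, 0.006]), (0.53, [0.521, -0.362, 0.011])]
side [[532.5214   0.     324.8833]
 [  0.     532.5214 237.6338]
 [  0.       0.       1.    ]] [0.3687 0.9414 1.0747] [-134.5192   -0.975  -167.5764]
large_box [(0.72, [0.728, -0.228, 0.033]), (0.6, [0.554, 0.03, 0.036])]
middle_box [(0.93, [0.519, -0.334, 0.051]), (0.83, [0.346, 0.004, 0.042])]
small_box [(0.86, [0.448, -0.133, 0.053])]
middle_box_tab [(0.84, [0.519, -0.331, 0.05]), (0.57, [0.345, 0.001, 0.041])]
small_box_tab [(0.95, [0.447, -0.128, 0.046])]
bay [(0.9, [0.552, 0.43, 0.041])]
covered_box [(0.82, [0.632, -0.139, 0.057])]
bushing [(0.69, [0.373, 0.182, 0.025]), (0.27, [0.448, -0.128, 0.051])]
```

View pics/top0.png

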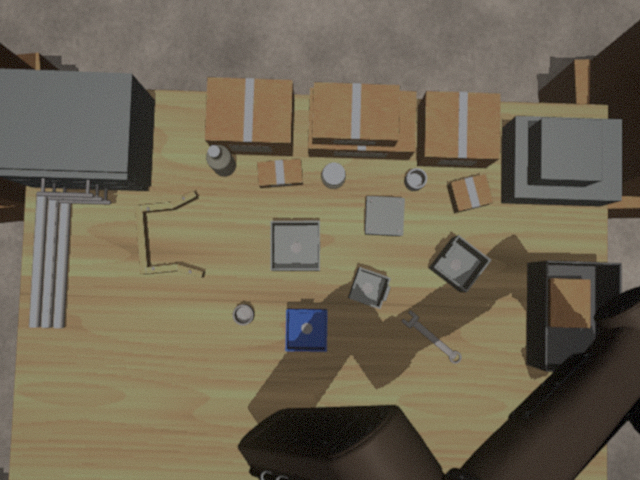

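View pics/side0.png

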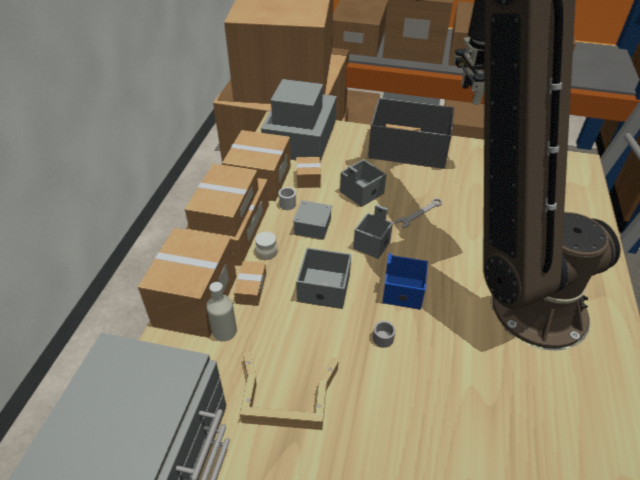

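The top picture shows the large box at (296,246), a grey tabbed box at (460,262), a smaller grey tabbed box at (369,287), a blue box at (307,329), the covered box at (384,215), the bushing at (244,313), and the bay around (165,237) with its mouth to the right. The side picture shows the same things: grey tabbed boxes at (362,183) and (374,232), blue at (405,282), large at (325,278), and the bay at (285,395).

The candidates for middle_box are grey (460,262) and blue (307,329). The grey one fits, because blue is explicitly excluded. I'll confirm it in a crop.

```bash
python3 - <<'E'
import cv2, numpy as np
a=cv2.imread("pics/top0.png")[200:320,340:500]; b=cv2.imread("pics/side0.png")[150:270,330:410]
a=cv2.resize(a,None,fx=3.3,fy=3.3,interpolation=2); b=cv2.resize(b,None,fx=3.3,fy=3.3,interpolation=2)
cv2.imwrite("pics/crop1.png",np.clip(np.hstack([a,b])*1.5,0,255).astype(np.uint8))
E
```

```text
(no output)
```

View pics/crop1.png

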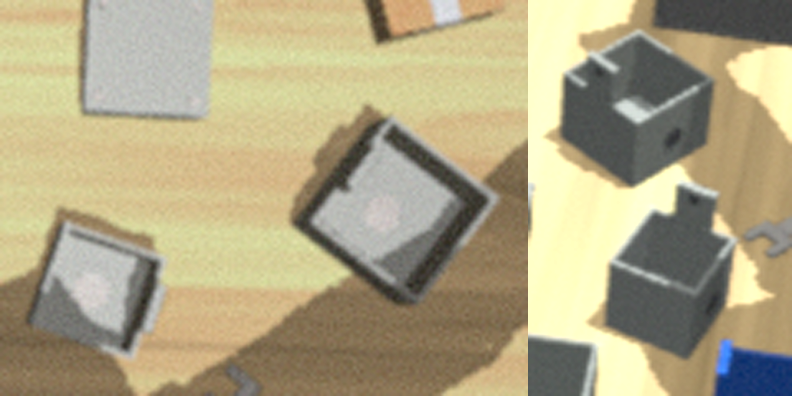

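The crop confirms the targets. The middle box is the grey one (crop ~(395,210)), with its tab on the upper-left wall near (345,185). The small box is at crop (100,285), with its tab on the right wall near (152,300). Next I'll fit wireframe poses to the image edges.

```bash
cat > h.py <<'E'
import cv2, numpy as np
from scipy.spatial.transform import Rotation as Ro
from scipy.optimize import minimize
from plant import get_state, optics, order
np.set_printoptions(precision=4,suppress=True)
def proj(c,P):
    R=Ro.from_euler("xyz",c["attitude"],degrees=True).as_matrix()
    p=(np.asarray(P)-c["origin"])@R; q=p@np.asarray(c["intrinsics"]).T
    return q[...,:2]/q[...,2:]
def sq(a,z): a/=2; k=[(-a,-a,z),(a,-a,z),(a,a,z),(-a,a,z)]; return [(k[i],k[(i+1)%4]) for i in range(4)]
def box(w,h,off=None):
    L=sq(w,h)+sq(w,h)+sq(w-.008,h)+sq(w,0)+[((x,y,0),(x,y,h)) for x in(-w/2,w/2) for y in(-w/2,w/2)]
    if off:
        for x in(off-.004,off+.004):
            L+=[((x,-.018,h+.04),(x,.018,h+.04))]*2+[((x,s,h),(x,s,h+.04)) for s in(-.018,.018)]*2
    return L
def bay():
    L=[]
    for z in(.04,.04,0):
        p=[(-.095,-.076,z),(-.07,-.016,z),(-.07,.06,z),(.07,.06,z),(.07,-.016,z),(.095,-.076,z)]
        L+=list(zip(p[:-1],p[1:]))
    return L
M=dict(large_box=box(.12,.08),middle_box=box(.1,.078,.048),small_box=box(.08,.076,.038),bay=bay())
def pts(L,n=25):
    t=np.linspace(0,1,n)[:,None]; return np.vstack([np.array(a)*(1-t)+np.array(b)*t for a,b in L])
def place(P,x,z=0): 
    Q=P@Ro.from_euler("z",x[2]).as_matrix().T; return Q+[x[0],x[1],z]
def dts(cams):
    out=[]
    for c in cams:
        g=cv2.GaussianBlur(cv2.resize(c["img"],None,fx=2,fy=2,interpolation=cv2.INTER_CUBIC),(0,0),1.5)
        e=np.max([cv2.Canny(g[:,:,i],25,60) for i in range(3)],0)
        out.append(cv2.distanceTransform(255-e,cv2.DIST_L2,5)/2)
    return out
def fit(name,cams,x0,yaws,z=0,r=.02):
    P=pts(M[name]); D=dts(cams)
    def cost(x):
        s=0
        for c,d in zip(cams,D):
            u=proj(c,place(P,x,z))*2+.5
            v=cv2.remap(d.astype(np.float32),u[:,None,:].astype(np.float32),None,cv2.INTER_LINEAR,borderValue=9)
            s+=np.minimum(v,4).mean()
        return s+50*max(0,np.hypot(x[0]-x0[0],x[1]-x0[1])-2*r)
    g=[(cost((x0[0]+a,x0[1]+b,y)),x0[0]+a,x0[1]+b,y) for a in np.arange(-r,r+.001,.005) for b in np.arange(-r,r+.001,.005) for y in yaws]
    g.sort(); best=None
    for k in g[:6]:
        m=minimize(cost,k[1:],method="Nelder-Mead",options=dict(initial_simplex=np.array(k[1:])+np.vstack([np.zeros(3),np.diag([.005,.005,.05])])))
        if best is None or m.fun<best.fun: best=m
    return best.x,best.fun
def draw(img,c,name,x,z=0,col=(0,255,0),s=1,o=(0,0)):
    for a,b in M[name]:
        p=(proj(c,place(np.array([a,b]),x,z))-o)*s
        cv2.line(img,tuple(int(v*8) for v in p[0]),tuple(int(v*8) for v in p[1]),col,1,cv2.LINE_AA,3)
def tool(s=None):
    s=s or get_state(); return np.array(s["tcp_pos"]),Ro.from_euler("xyz",s["eef_rot"],degrees=True).as_matrix()
E
cat > f0.py <<'E'
from h import *
import pickle
C=[optics.capture(c) for c in("top","side")]; pickle.dump(C,open("c0.pkl","wb"))
d=np.radians
G=dict(large_box=((.553,.05),d(np.arange(-10,11,4))),middle_box=((.515,-.345),d(np.arange(0,360,6))),small_box=((.45,-.13),d(np.arange(0,360,6))),bay=((.563,.41),d(np.arange(-16,17,4))))
X={}
V=[cv2.resize(np.clip(c["img"][:,:,::-1]*1.4,0,255).astype(np.uint8)[y:y+250,x:x+400],None,fx=2,fy=2) for c,(x,y) in zip(C,((120,170),(230,140)))]
for n,(x0,y) in G.items():
    r=[fit(n,cc,x0,y) for cc in (C,C[:1],C[1:])]
    X[n]=r[0][0]
    for q,f in r: print(n,q[:2],np.degrees(q[2]).round(1),round(f,2))
    for v,c,o in zip(V,C,((120,170),(230,140))): draw(v,c,n,X[n],s=2,o=o)
pickle.dump(X,open("x0.pkl","wb"))
cv2.imwrite("pics/fit0.png",cv2.resize(np.vstack(V),(480,600),interpolation=cv2.INTER_AREA)); cv2.imwrite("pics/fitT.png",V[0]); cv2.imwrite("pics/fitS.png",V[1])
E
python3 f0.py
```

```text
large_box [0.5492 0.0535] 2.0 1.3
large_box [0.5545 0.0536] 2.3 0.57
large_box [0.5486 0.054 ] 2.2 0.58
middle_box [ 0.5212 -0.3541] 56.0 1.89
middle_box [ 0.5212 -0.353 ] 325.6 0.76
middle_box [ 0.5185 -0.3563] 53.6 0.97
small_box [ 0.452  -0.1299] 251.9 1.38
small_box [ 0.4553 -0.1308] 251.7 0.49
small_box [ 0.4505 -0.1315] 254.6 0.68
bay [0.5605 0.3869] 6.7 2.98
bay [0.5676 0.3703] 7.2 0.23
bay [0.5608 0.3876] 8.0 1.08
```

View pics/fitT.png

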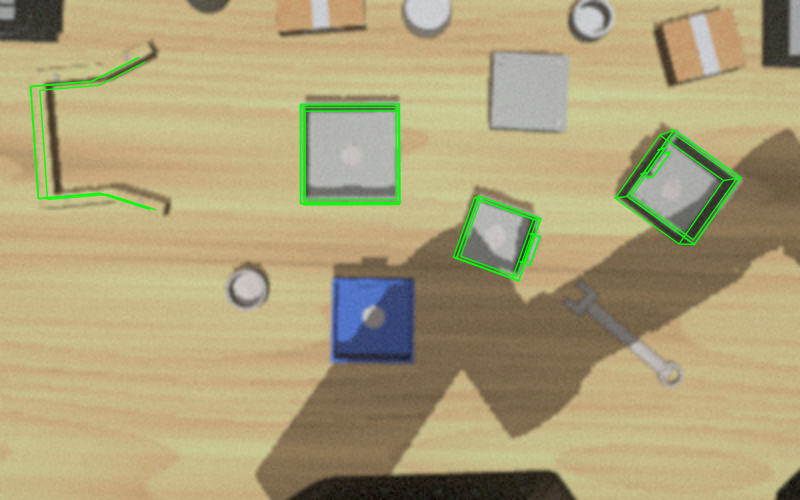

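```bash
cat >> h.py <<'E'
def plan(p,yaw,k=None,nd=2,start=None):
    "split a move to (p, tool yaw) into calls; prints slide, turn per call"
    t,R=tool() if start is None else start
    y0=np.degrees(np.arctan2(R[1,0],R[0,0])); dy=(yaw-y0+180)%360-180 if abs(yaw-y0)>180 else yaw-y0
    d=np.array(p)-t
    k=k or int(max(np.ceil(np.abs(d).max()/.13),np.ceil(abs(dy)/35),1))
    for i in range(k):
        Rz=Ro.from_euler("z",dy*i/k,degrees=True).as_matrix()@R
        print("slide",np.round(Rz.T@d/k/.15,nd),"turn",round(-dy/k/90,nd))
E
python3 -c "
from h import *
plan((.52,-.354,.30),-35,k=4)"
```

```text
slide [-0.61  0.27 -0.12] turn -0.35
slide [-0.66 -0.08 -0.12] turn -0.35
slide [-0.52 -0.41 -0.12] turn -0.35
slide [-0.23 -0.62 -0.12] turn -0.35
```

>>> send_rows --moves '[{"slide":[-0.61,0.27,-0.12],"turn":-0.35,"gripper":1},{"slide":[-0.61,0.27,-0.12],"turn":-0.35,"gripper":1},{"slide":[-0.61,0.27,-0.12],"turn":-0.35,"gripper":1},{"slide":[-0.61,0.27,-0.12],"turn":-0.35,"gripper":1},{"slide":[-0.61,0.27,-0.12],"turn":-0.35,"gripper":1}]'

```text
time_s: 1.42
tcp_pos: [0.3082, -0.562, 0.2454]
eef_rot: [-179.9, -0.0, -127.6]
contact_force: [-0.8, 0.5, -0.7]
gripper_width: 0.0876
gripper_force: 0.0
```

>>> send_rows --moves '[{"slide":[-0.66,-0.08,-0.12],"turn":-0.35,"gripper":1},{"slide":[-0.66,-0.08,-0.12],"turn":-0.35,"gripper":1},{"slide":[-0.66,-0.08,-0.12],"turn":-0.35,"gripper":1},{"slide":[-0.66,-0.08,-0.12],"turn":-0.35,"gripper":1},{"slide":[-0.66,-0.08,-0.12],"turn":-0.35,"gripper":1}]'

```text
time_s: 1.83
tcp_pos: [0.3786, -0.4914, 0.2632]
eef_rot: [-179.9, -0.0, -96.1]
contact_force: [-0.8, 0.2, -0.4]
gripper_width: 0.0877
gripper_force: 0.0
```

>>> send_rows --moves '[{"slide":[-0.52,-0.41,-0.12],"turn":-0.35,"gripper":1},{"slide":[-0.52,-0.41,-0.12],"turn":-0.35,"gripper":1},{"slide":[-0.52,-0.41,-0.12],"turn":-0.35,"gripper":1},{"slide":[-0.52,-0.41,-0.12],"turn":-0.35,"gripper":1},{"slide":[-0.52,-0.41,-0.12],"turn":-0.35,"gripper":1}]'

```text
time_s: 2.25
tcp_pos: [0.4486, -0.4209, 0.281]
eef_rot: [-180.0, -0.0, -64.6]
contact_force: [0.1, 0.3, 0.0]
gripper_width: 0.0877
gripper_force: 0.0
```

>>> send_rows --moves '[{"slide":[-0.23,-0.62,-0.12],"turn":-0.35,"gripper":1},{"slide":[-0.23,-0.62,-0.12],"turn":-0.35,"gripper":1},{"slide":[-0.23,-0.62,-0.12],"turn":-0.35,"gripper":1},{"slide":[-0.23,-0.62,-0.12],"turn":-0.35,"gripper":1},{"slide":[-0.23,-0.62,-0.12],"turn":-0.35,"gripper":1}]'

```text
time_s: 2.67
tcp_pos: [0.5184, -0.3503, 0.2987]
eef_rot: [-180.0, -0.0, -33.1]
contact_force: [-0.8, -0.4, 0.1]
gripper_width: 0.0873
gripper_force: 0.0
```

```bash
cat > w.py <<'E'
from h import *
import pickle,sys
# usage: w.py tag name x y yawdeg [z] : wrist fit
tag,n=sys.argv[1:3]; x,y,a=map(float,sys.argv[3:6]); z=float(sys.argv[6]) if len(sys.argv)>6 else 0
w=optics.capture("wrist"); pickle.dump(w,open(tag+".pkl","wb"))
s=get_state(); print(s["time_s"],s["tcp_pos"],s["eef_rot"],s["joints"],"cam",w["origin"],w["attitude"])
q,f=fit(n,[w],(x,y),np.radians(np.arange(a-12,a+13,3)),z)
print(n,q[:2],np.degrees(q[2]),f)
v=w["img"][:,:,::-1].copy(); draw(v,w,n,q,z); cv2.imwrite(f"pics/{tag}.png",v)
E
python3 w.py w1 middle_box .52 -.354 55
```

```text
2.7167 [ 0.5179 -0.3508  0.2986] [-179.9941   -0.006   -33.1255] [-16.2559  13.8559   0.6107  -0.004  -76.7473  73.1313] cam [ 0.5891 -0.3951  0.4568] [ 161.9955    0.0503 -123.0833]
middle_box [ 0.5189 -0.3536] 54.21194944574887 1.0321844816207886
```

View pics/w1.png

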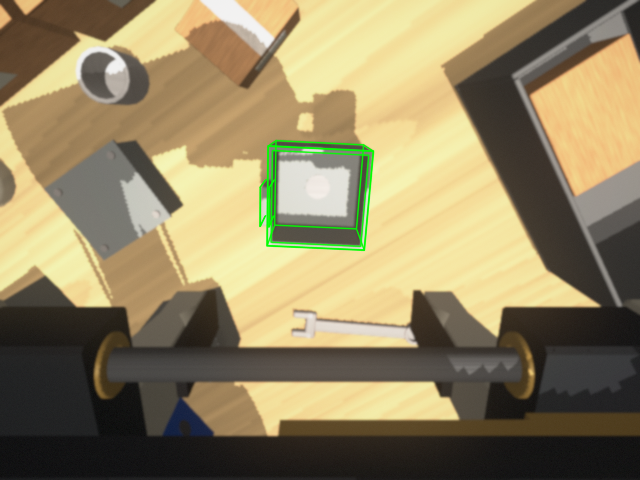

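```bash
python3 -c "
from h import *
plan((.547,-.3147,.16),-35.8,nd=3)
print(tool()[1])"
```

```text
slide [ 0.015 -0.154  0.462] turn 0.015
slide [ 0.012 -0.154  0.462] turn 0.015
[[ 0.8375 -0.5465  0.0001]
 [-0.5465 -0.8375  0.    ]
 [ 0.0001 -0.0001 -1.    ]]
```

>>> send_rows --moves '[{"slide":[0.027,-0.308,0.1],"turn":0.03,"gripper":1},{"slide":[0.027,-0.308,0.35],"turn":0.03,"gripper":1},{"slide":[0.027,-0.308,0.6],"turn":0.03,"gripper":1},{"slide":[0.027,-0.308,0.8],"turn":0.03,"gripper":1},{"slide":[0.027,-0.308,0.924],"turn":0.03,"gripper":1}]'

```text
time_s: 3.13
tcp_pos: [0.5445, -0.3145, 0.1562]
eef_rot: [179.9, 0.2, -36.4]
contact_force: [-0.2, 0.8, 0.4]
gripper_width: 0.0876
gripper_force: 0.0
```

>>> send_rows --moves '[{"slide":[0,0,0],"turn":0,"gripper":1},{"slide":[0,0,0],"turn":0,"gripper":1},{"slide":[0,0,0],"turn":0,"gripper":1},{"slide":[0,0,0],"turn":0,"gripper":1},{"slide":[0,0,0],"turn":0,"gripper":1}]'

```text
time_s: 3.55
tcp_pos: [0.547, -0.3157, 0.1619]
eef_rot: [-179.9, -0.2, -36.3]
contact_force: [0.5, 0.5, -0.5]
gripper_width: 0.0878
gripper_force: 0.0
```

```bash
python3 w.py w2 middle_box .519 -.3536 54
```

```text
3.6 [ 0.5469 -0.3156  0.1616] [-179.946    -0.1402  -36.3317] [-12.3036  19.0877 -10.3325   0.009  -60.4297  65.9675] cam [ 0.6146 -0.3643  0.3202] [ 162.1379    0.0979 -126.3449]
middle_box [ 0.5191 -0.3537] 53.94780605043421 1.0433117151260376
```

View pics/w2.png

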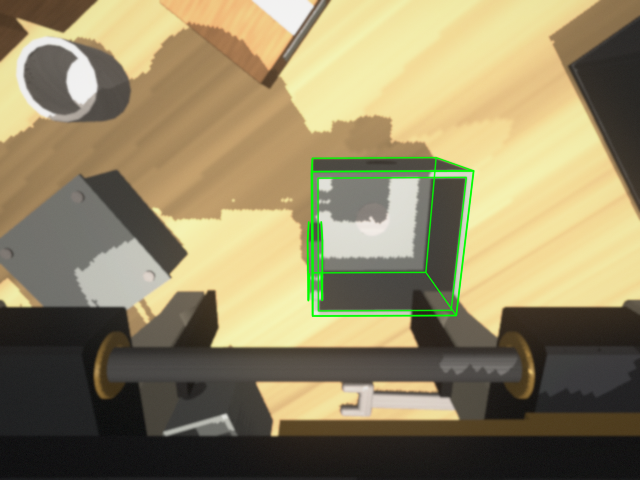

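The wrist picture shows the wireframe lying right on the box (rim corners near (313,158), (473,171), (457,315)), with the tab at (316,260) between the fingers. Descending to grip.

>>> send_rows --moves '[{"slide":[0,0,0.1],"turn":0,"gripper":1},{"slide":[0,0,0.22],"turn":0,"gripper":1},{"slide":[0,0,0.35],"turn":0,"gripper":1},{"slide":[0,0,0.46],"turn":0,"gripper":1},{"slide":[0,0,0.515],"turn":0,"gripper":1}]'

```text
time_s: 4.02
tcp_pos: [0.5455, -0.3151, 0.0814]
eef_rot: [180.0, 0.1, -36.3]
contact_force: [0.1, -1.0, -0.6]
gripper_width: 0.0875
gripper_force: 0.0
```

>>> send_rows --moves '[{"slide":[0,0,0],"turn":0,"gripper":0},{"slide":[0,0,0],"turn":0,"gripper":0},{"slide":[0,0,0],"turn":0,"gripper":0},{"slide":[0,0,0],"turn":0,"gripper":0},{"slide":[0,0,0],"turn":0,"gripper":0}]' --newtons 60

```text
time_s: 4.43
tcp_pos: [0.5468, -0.3155, 0.0839]
eef_rot: [-180.0, -0.1, -36.3]
contact_force: [0.8, 0.1, -0.0]
gripper_width: 0.0596
gripper_force: 0.0
```

>>> send_rows --moves '[{"slide":[0,0,0],"turn":0,"gripper":0},{"slide":[0,0,0],"turn":0,"gripper":0},{"slide":[0,0,0],"turn":0,"gripper":0},{"slide":[0,0,0],"turn":0,"gripper":0},{"slide":[0,0,0],"turn":0,"gripper":0}]'

```text
time_s: 4.85
tcp_pos: [0.5461, -0.3153, 0.0827]
eef_rot: [180.0, 0.0, -36.3]
contact_force: [0.9, 0.1, 0.5]
gripper_width: 0.0264
gripper_force: 0.0
```

>>> send_rows --moves '[{"slide":[0,0,0],"turn":0,"gripper":0},{"slide":[0,0,0],"turn":0,"gripper":0},{"slide":[0,0,0],"turn":0,"gripper":0},{"slide":[0,0,0],"turn":0,"gripper":0},{"slide":[0,0,0],"turn":0,"gripper":0}]'

```text
time_s: 5.27
tcp_pos: [0.5461, -0.3154, 0.0827]
eef_rot: [180.0, 0.0, -36.3]
contact_force: [0.4, -0.3, -1.0]
gripper_width: 0.0077
gripper_force: 60.0
```

>>> send_rows --moves '[{"slide":[0,0,0],"turn":0,"gripper":0},{"slide":[0,0,-0.02],"turn":0,"gripper":0},{"slide":[0,0,-0.05],"turn":0,"gripper":0},{"slide":[0,0,-0.1],"turn":0,"gripper":0},{"slide":[0,0,-0.15],"turn":0,"gripper":0}]'

```text
time_s: 5.68
tcp_pos: [0.546, -0.3152, 0.1057]
eef_rot: [180.0, 0.0, -36.3]
contact_force: [-0.1, -0.5, -2.3]
gripper_width: 0.0075
gripper_force: 60.0
```

```bash
python3 w.py w3 middle_box .519 -.3536 54 .02; python3 -c "
from h import *
s=get_state();print(s['contact_force'],s['moment'],s['gripper_width'])"
```

```text
5.7333 [ 0.5471 -0.3157  0.1077] [-179.9751   -0.1327  -36.2885] [-12.291   21.9398 -13.8555   0.0386 -54.0733  65.98  ] cam [ 0.6141 -0.3639  0.2637] [ 161.9419    0.0308 -126.3255]
middle_box [ 0.5184 -0.353 ] 53.75708025836766 1.944990873336792
[ 1.4341 -0.1571 -0.0644] [ 0.0611 -0.0282 -0.0478] 0.007760074343026406
```

View pics/w3.png

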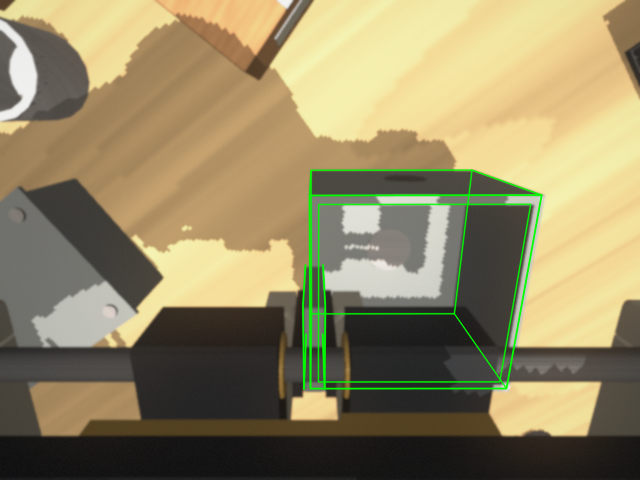

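The box hangs level from the tab (at (312,300), rim from (310,195) to (540,195)) and is clear of the bench. Now I'll lift it and carry it to a standoff where the wrist camera can see the large box.

```bash
python3 -c "
from h import *
t,R=tool(); t[2]+=.145
plan((.44,.102,.26),2,k=4,start=(t,R))"
```

```text
slide [-0.56 -0.46 -0.01] turn -0.11
slide [-0.47 -0.54 -0.01] turn -0.11
slide [-0.38 -0.61 -0.01] turn -0.11
slide [-0.27 -0.67 -0.01] turn -0.11
```

>>> send_rows --moves '[{"slide":[0,0,-0.12],"turn":0,"gripper":0},{"slide":[0,0,-0.34],"turn":0,"gripper":0},{"slide":[0,0,-0.58],"turn":0,"gripper":0},{"slide":[0,0,-0.8],"turn":0,"gripper":0},{"slide":[0,0,-0.96],"turn":0,"gripper":0}]'

```text
time_s: 6.15
tcp_pos: [0.5468, -0.3158, 0.2534]
eef_rot: [-179.9, -0.2, -36.3]
contact_force: [0.7, -0.4, -3.2]
gripper_width: 0.0076
gripper_force: 60.0
```

>>> send_rows --moves '[{"slide":[-0.06,-0.05,0],"turn":-0.01,"gripper":0},{"slide":[-0.16,-0.13,0],"turn":-0.03,"gripper":0},{"slide":[-0.29,-0.24,0],"turn":-0.05,"gripper":0},{"slide":[-0.42,-0.34,0],"turn":-0.08,"gripper":0},{"slide":[-0.56,-0.46,-0.01],"turn":-0.11,"gripper":0}]'

```text
time_s: 6.57
tcp_pos: [0.5182, -0.209, 0.25]
eef_rot: [-180.0, 0.1, -26.3]
contact_force: [0.7, 0.5, -2.8]
gripper_width: 0.0076
gripper_force: 60.0
```

>>> send_rows --moves '[{"slide":[-0.09,-0.11,0],"turn":-0.02,"gripper":0},{"slide":[-0.19,-0.22,0],"turn":-0.04,"gripper":0},{"slide":[-0.28,-0.32,0],"turn":-0.06,"gripper":0},{"slide":[-0.38,-0.43,0],"turn":-0.08,"gripper":0},{"slide":[-0.47,-0.54,-0.01],"turn":-0.11,"gripper":0}]'

```text
time_s: 6.98
tcp_pos: [0.491, -0.1048, 0.2518]
eef_rot: [-180.0, 0.0, -16.4]
contact_force: [0.6, 1.9, -2.7]
gripper_width: 0.0079
gripper_force: 60.0
```

>>> send_rows --moves '[{"slide":[-0.08,-0.12,0],"turn":-0.02,"gripper":0},{"slide":[-0.15,-0.24,0],"turn":-0.04,"gripper":0},{"slide":[-0.23,-0.37,0],"turn":-0.06,"gripper":0},{"slide":[-0.3,-0.49,0],"turn":-0.08,"gripper":0},{"slide":[-0.38,-0.61,-0.01],"turn":-0.11,"gripper":0}]'

```text
time_s: 7.4
tcp_pos: [0.4626, -0.0011, 0.2533]
eef_rot: [-180.0, 0.0, -6.5]
contact_force: [0.2, -0.4, -1.8]
gripper_width: 0.0078
gripper_force: 60.0
```

>>> send_rows --moves '[{"slide":[-0.07,-0.17,0],"turn":-0.03,"gripper":0},{"slide":[-0.14,-0.34,0],"turn":-0.06,"gripper":0},{"slide":[-0.2,-0.5,0],"turn":-0.08,"gripper":0},{"slide":[-0.25,-0.61,0],"turn":-0.1,"gripper":0},{"slide":[-0.27,-0.67,-0.01],"turn":-0.11,"gripper":0}]'

```text
time_s: 7.82
tcp_pos: [0.4337, 0.1039, 0.255]
eef_rot: [-180.0, 0.0, 3.5]
contact_force: [-0.1, -0.0, -3.0]
gripper_width: 0.0077
gripper_force: 60.0
```

>>> send_rows --moves '[{"slide":[0,0,0],"turn":0,"gripper":0},{"slide":[0,0,0],"turn":0,"gripper":0},{"slide":[0,0,0],"turn":0,"gripper":0},{"slide":[0,0,0],"turn":0,"gripper":0},{"slide":[0,0,0],"turn":0,"gripper":0}]'

```text
time_s: 8.23
tcp_pos: [0.4351, 0.1016, 0.2551]
eef_rot: [180.0, 0.0, 3.2]
contact_force: [0.2, -0.2, -3.2]
gripper_width: 0.0077
gripper_force: 60.0
```

```bash
cat > v.py <<'E'
# fit large box and held/other box in one wrist view:  v.py tag  name:x:y:yaw:z ...
from h import *
import sys,pickle
w=optics.capture("wrist"); tag=sys.argv[1]; pickle.dump(w,open(tag+".pkl","wb"))
s=get_state(); print(s["time_s"],s["tcp_pos"],s["eef_rot"],s["gripper_width"],s["gripper_force"])
v=w["img"][:,:,::-1].copy()
for k in sys.argv[2:]:
    n,x,y,a,z=k.split(":"); x,y,a,z=map(float,(x,y,a,z))
    q,f=fit(n,[w],(x,y),np.radians(np.arange(a-8,a+9,2)),z)
    print(n,q[:2],np.degrees(q[2]),round(f,2)); draw(v,w,n,q,z)
cv2.imwrite(f"pics/{tag}.png",v)
E
python3 -c "
from h import *
print(tool())"
python3 v.py w4 large_box:.549:.054:2:0
```

```text
(array([0.4351, 0.1016, 0.2551]), array([[ 0.9984,  0.0558, -0.0002],
       [ 0.0558, -0.9984, -0.0002],
       [-0.0002,  0.0002, -1.    ]]))
8.2833 [0.4351 0.1017 0.2551] [179.9909   0.0127   3.2058] 0.007557220442770566 59.99664545059204
large_box [0.55   0.0554] 1.372302970786827 2.14
```

View pics/w4.png

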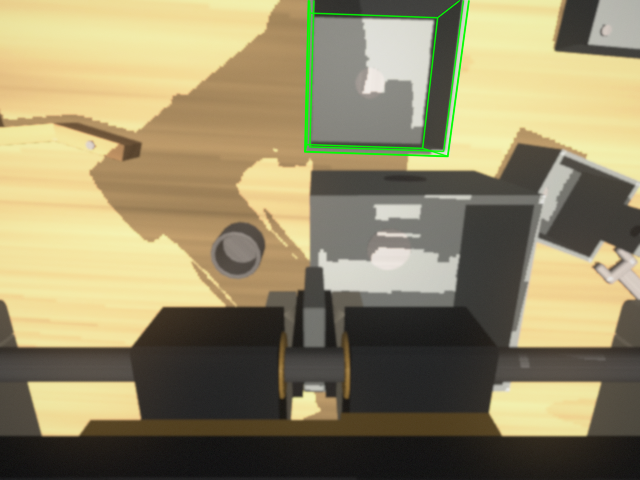

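The large box is at (380,80) with a good fit. The held middle box is at (420,270), still level. I'll check the held box's pose in the same picture, then work out the move.

```bash
python3 - <<'E'
from h import *
import pickle
w=pickle.load(open("w4.pkl","rb"))
for z in (.170,.1735,.177):
    q,f=fit("middle_box",[w],(.437,.0535),np.radians(np.arange(85,102,2)),z,r=.01); print(z,q[:2],np.degrees(q[2]),f)
off=Ro.from_euler("z",1.8-3.2,degrees=True).apply([*( -np.array(tool()[0][:2])+q[:2]),0]); print("off",off)
plan((.5495+.0015,.0545+.0475,.20),1.8,nd=3)
E
```

```text
0.17 [0.4388 0.0552] 93.18901886755725 1.8886053562164307
0.1735 [0.4395 0.0553] 93.1133761091594 2.009683132171631
0.177 [0.4402 0.0552] 93.10369226770173 2.124032735824585
off [ 0.004  -0.0465  0.    ]
slide [0.772 0.041 0.367] turn 0.016
```

>>> send_rows --moves '[{"slide":[0.12,0.01,0.05],"turn":0.005,"gripper":0},{"slide":[0.32,0.02,0.1],"turn":0.01,"gripper":0},{"slide":[0.52,0.03,0.2],"turn":0.016,"gripper":0},{"slide":[0.68,0.04,0.3],"turn":0.016,"gripper":0},{"slide":[0.745,0.042,0.36],"turn":0.016,"gripper":0}]'

```text
time_s: 8.7
tcp_pos: [0.5491, 0.1017, 0.1989]
eef_rot: [179.9, 0.1, 1.7]
contact_force: [-0.2, -1.0, -3.2]
gripper_width: 0.0073
gripper_force: 60.0
```

>>> send_rows --moves '[{"slide":[0,0,0],"turn":0,"gripper":0},{"slide":[0,0,0],"turn":0,"gripper":0},{"slide":[0,0,0.05],"turn":0,"gripper":0},{"slide":[0,0,0.1],"turn":0,"gripper":0},{"slide":[0,0,0.15],"turn":0,"gripper":0}]'

```text
time_s: 9.12
tcp_pos: [0.5464, 0.1026, 0.1789]
eef_rot: [-179.9, -0.1, 1.9]
contact_force: [-0.6, -0.0, -2.5]
gripper_width: 0.0078
gripper_force: 60.0
```

```bash
python3 v.py w5 large_box:.5495:.0545:1.8:0 middle_box:.5495:.0545:91.8:.095; python3 - <<'E'
from h import *
s=get_state(); print(s["tcp_pos"],s["eef_rot"],s["contact_force"])
C=[optics.capture(c) for c in("side","top")]
for c in C:
    for z in (.095,): print(fit("middle_box",[c],(.5495,.0545),np.radians(np.arange(88,96,2)),s["tcp_pos"][2]-.0827))
E
```

```text
9.1667 [0.5455 0.1024 0.177 ] [-179.992     0.0788    1.8479] 0.007641261902820194 59.99509334564209
large_box [0.5504 0.0553] 1.806307470305174 2.02
middle_box [0.5492 0.0591] 91.71051166989497 2.4
[0.5455 0.1024 0.177 ] [-179.992     0.0788    1.8479] [-1.2813  0.1345 -5.5115]
(array([0.538 , 0.0784, 1.7226]), np.float64(1.4504950046539307))
(array([0.5409, 0.0444, 1.6204]), np.float64(0.6444952487945557))
```

>>> send_rows --moves '[{"slide":[0.005,0,0.05],"turn":0,"gripper":0},{"slide":[0.005,0,0.11],"turn":0,"gripper":0},{"slide":[0.005,0,0.17],"turn":0,"gripper":0},{"slide":[0.005,0,0.23],"turn":0,"gripper":0},{"slide":[0.005,0,0.28],"turn":0,"gripper":0}]'

```text
time_s: 9.68
tcp_pos: [0.5472, 0.1023, 0.1352]
eef_rot: [180.0, 0.1, 1.8]
contact_force: [0.3, 0.3, -2.5]
gripper_width: 0.0074
gripper_force: 60.0
```

```bash
python3 - <<'E'
from h import *
s=get_state(); print(s["time_s"],s["tcp_pos"],s["eef_rot"],s["contact_force"],s["moment"])
E
```

```text
9.6833 [0.5472 0.1023 0.1352] [179.975    0.0692   1.8362] [ 0.308   0.2502 -2.4659] [-0.0843  0.201   0.0095]
```

It has entered 28 mm with no contact force, so I'll continue down.

>>> send_rows --moves '[{"slide":[0,0,0.07],"turn":0,"gripper":0},{"slide":[0,0,0.14],"turn":0,"gripper":0},{"slide":[0,0,0.21],"turn":0,"gripper":0},{"slide":[0,0,0.27],"turn":0,"gripper":0},{"slide":[0,0,0.31],"turn":0,"gripper":0}]'

```text
time_s: 10.1
tcp_pos: [0.5471, 0.1022, 0.0886]
eef_rot: [180.0, 0.1, 1.8]
contact_force: [-0.4, -0.5, -3.6]
gripper_width: 0.0077
gripper_force: 60.0
```

>>> send_rows --moves '[{"slide":[0,0,0],"turn":0,"gripper":0},{"slide":[0,0,0],"turn":0,"gripper":0},{"slide":[0,0,0.005],"turn":0,"gripper":0},{"slide":[0,0,0.01],"turn":0,"gripper":0},{"slide":[0,0,0.01],"turn":0,"gripper":0}]'

```text
time_s: 10.52
tcp_pos: [0.5479, 0.1026, 0.0891]
eef_rot: [-180.0, -0.0, 1.8]
contact_force: [-0.1, -0.7, -2.1]
gripper_width: 0.0077
gripper_force: 60.0
```

>>> send_rows --moves '[{"slide":[0,0,0],"turn":0,"gripper":1},{"slide":[0,0,0],"turn":0,"gripper":1},{"slide":[0,0,0],"turn":0,"gripper":1},{"slide":[0,0,0],"turn":0,"gripper":1},{"slide":[0,0,0],"turn":0,"gripper":1}]'

```text
time_s: 10.93
tcp_pos: [0.5478, 0.1025, 0.089]
eef_rot: [-180.0, -0.0, 1.9]
contact_force: [0.5, 0.0, 0.3]
gripper_width: 0.0357
gripper_force: 0.0
```

>>> send_rows --moves '[{"slide":[0,0,-0.03],"turn":0,"gripper":1},{"slide":[0,0,-0.15],"turn":0,"gripper":1},{"slide":[0,0,-0.35],"turn":0,"gripper":1},{"slide":[0,0,-0.6],"turn":0,"gripper":1},{"slide":[0,0,-0.8],"turn":0,"gripper":1}]'

```text
time_s: 11.35
tcp_pos: [0.5479, 0.1024, 0.2114]
eef_rot: [180.0, -0.1, 1.9]
contact_force: [0.7, 0.8, 0.1]
gripper_width: 0.0687
gripper_force: 0.0
```

```bash
python3 - <<'E'
from h import *
s=get_state(); print(s["time_s"],s["tcp_pos"],s["eef_rot"],s["contact_force"])
C=[optics.capture(c) for c in("side","top")]
for c in C:
    print(fit("middle_box",[c],(.5495,.0545),np.radians(np.arange(86,98,2)),.004,r=.01),fit("large_box",[c],(.5495,.0545),np.radians(np.arange(-4,8,2)),0,r=.01))
plan((.44,-.168,.22),-17)
E
```

```text
11.35 [0.5479 0.1024 0.2114] [179.9901  -0.0558   1.864 ] [0.7022 0.7792 0.1234]
(array([0.5488, 0.0552, 1.6183]), np.float64(1.1783628463745117)) (array([0.5488, 0.055 , 0.0495]), np.float64(0.6519222855567932))
(array([0.5493, 0.0562, 1.6067]), np.float64(0.7402175664901733)) (array([0.5596, 0.0525, 0.0433]), np.float64(0.9696986079216003))
slide [-0.27  0.59 -0.02] turn 0.07
slide [-0.2   0.62 -0.01] turn 0.07
slide [-0.13  0.64 -0.01] turn 0.07
```

>>> send_rows --moves '[{"slide":[-0.04,0.08,-0.02],"turn":0.01,"gripper":1},{"slide":[-0.11,0.24,-0.02],"turn":0.03,"gripper":1},{"slide":[-0.18,0.4,-0.02],"turn":0.05,"gripper":1},{"slide":[-0.24,0.53,-0.02],"turn":0.06,"gripper":1},{"slide":[-0.27,0.59,-0.02],"turn":0.07,"gripper":1}]'

```text
time_s: 11.87
tcp_pos: [0.508, 0.0104, 0.2113]
eef_rot: [180.0, 0.1, -4.6]
contact_force: [0.0, 0.1, 0.0]
gripper_width: 0.0877
gripper_force: 0.0
```

>>> send_rows --moves '[{"slide":[-0.05,0.16,0],"turn":0.02,"gripper":1},{"slide":[-0.1,0.32,0],"turn":0.04,"gripper":1},{"slide":[-0.16,0.48,0],"turn":0.06,"gripper":1},{"slide":[-0.2,0.6,0],"turn":0.07,"gripper":1},{"slide":[-0.2,0.62,-0.01],"turn":0.07,"gripper":1}]'

```text
time_s: 12.28
tcp_pos: [0.4707, -0.0798, 0.2127]
eef_rot: [180.0, 0.1, -10.9]
contact_force: [-0.1, 0.3, -0.9]
gripper_width: 0.0873
gripper_force: 0.0
```

>>> send_rows --moves '[{"slide":[-0.05,0.22,0],"turn":0.03,"gripper":1},{"slide":[-0.1,0.44,0],"turn":0.06,"gripper":1},{"slide":[-0.13,0.64,-0.01],"turn":0.07,"gripper":1},{"slide":[-0.13,0.64,-0.01],"turn":0.07,"gripper":1},{"slide":[-0.13,0.64,-0.01],"turn":0.07,"gripper":1}]'

```text
time_s: 12.7
tcp_pos: [0.4353, -0.1693, 0.2146]
eef_rot: [180.0, 0.0, -17.2]
contact_force: [-0.1, -0.1, 0.9]
gripper_width: 0.0874
gripper_force: 0.0
```

```bash
python3 v.py w6 small_box:.451:-.131:253:0; python3 - <<'E'
from h import *
import pickle
for a in(253,): 
    w=pickle.load(open("w6.pkl","rb"))
    for x0 in((.453,-.128),(.449,-.134)):
        q,f=fit("small_box",[w],x0,np.radians(np.arange(244,262,3)),0,r=.015);print(q,np.degrees(q[2]),f)
t=q[:2]+.038*np.array([np.cos(q[2]),np.sin(q[2])]); yaw=np.degrees(q[2])-270; print("tab",t,yaw)
plan((t[0],t[1],.0815),yaw,k=1,nd=3)
E
```

```text
12.75 [ 0.4357 -0.1686  0.2146] [180.       0.0155 -17.1347] 0.0874924460108418 0.0
small_box [ 0.4525 -0.1298] 252.78578415217925 0.79
[ 0.4525 -0.1298  4.4119] 252.78393525081117 0.7882468700408936
[ 0.4525 -0.1298  4.4119] 252.78577972334304 0.7879327535629272
tab [ 0.4413 -0.1661] -17.21422027665696
slide [ 0.031 -0.027  0.887] turn 0.001
```

>>> send_rows --moves '[{"slide":[0.031,-0.027,0.05],"turn":0,"gripper":1},{"slide":[0.031,-0.027,0.25],"turn":0,"gripper":1},{"slide":[0.031,-0.027,0.48],"turn":0,"gripper":1},{"slide":[0.031,-0.027,0.7],"turn":0,"gripper":1},{"slide":[0.031,-0.027,0.88],"turn":0,"gripper":1}]'

```text
time_s: 13.17
tcp_pos: [0.4412, -0.1645, 0.0802]
eef_rot: [180.0, 0.1, -17.0]
contact_force: [0.3, 0.0, -0.0]
gripper_width: 0.0876
gripper_force: 0.0
```

>>> send_rows --moves '[{"slide":[0,0,0],"turn":0,"gripper":0},{"slide":[0,0,0],"turn":0,"gripper":0},{"slide":[0,0,0],"turn":0,"gripper":0},{"slide":[0,0,0],"turn":0,"gripper":0},{"slide":[0,0,0],"turn":0,"gripper":0}]' --newtons 60

```text
time_s: 13.58
tcp_pos: [0.4428, -0.1656, 0.0843]
eef_rot: [-179.9, -0.2, -17.0]
contact_force: [0.1, 0.9, 0.8]
gripper_width: 0.0598
gripper_force: 0.0
```

>>> send_rows --moves '[{"slide":[0,0,0],"turn":0,"gripper":0},{"slide":[0,0,0],"turn":0,"gripper":0},{"slide":[0,0,0],"turn":0,"gripper":0},{"slide":[0,0,0],"turn":0,"gripper":0},{"slide":[0,0,0],"turn":0,"gripper":0}]'

```text
time_s: 14.0
tcp_pos: [0.4415, -0.1659, 0.0829]
eef_rot: [-180.0, -0.0, -17.1]
contact_force: [0.6, -0.7, 0.3]
gripper_width: 0.0262
gripper_force: 0.0
```

>>> send_rows --moves '[{"slide":[0,0,0],"turn":0,"gripper":0},{"slide":[0,0,0],"turn":0,"gripper":0},{"slide":[0,0,0],"turn":0,"gripper":0},{"slide":[0,0,0],"turn":0,"gripper":0},{"slide":[0,0,0],"turn":0,"gripper":0}]'

```text
time_s: 14.42
tcp_pos: [0.4412, -0.1658, 0.0825]
eef_rot: [180.0, 0.0, -17.1]
contact_force: [-0.3, -0.2, -1.4]
gripper_width: 0.0076
gripper_force: 60.0
```

>>> send_rows --moves '[{"slide":[0,0,0],"turn":0,"gripper":0},{"slide":[0,0,-0.03],"turn":0,"gripper":0},{"slide":[0,0,-0.1],"turn":0,"gripper":0},{"slide":[0,0,-0.2],"turn":0,"gripper":0},{"slide":[0,0,-0.3],"turn":0,"gripper":0}]'

```text
time_s: 14.83
tcp_pos: [0.441, -0.1658, 0.1282]
eef_rot: [180.0, 0.1, -17.1]
contact_force: [0.8, -0.1, -1.6]
gripper_width: 0.0073
gripper_force: 60.0
```

>>> send_rows --moves '[{"slide":[0,0,-0.1],"turn":0,"gripper":0},{"slide":[0,0,-0.3],"turn":0,"gripper":0},{"slide":[0,0,-0.5],"turn":0,"gripper":0},{"slide":[0,0,-0.7],"turn":0,"gripper":0},{"slide":[0,0,-0.8],"turn":0,"gripper":0}]'

```text
time_s: 15.25
tcp_pos: [0.4425, -0.1661, 0.2519]
eef_rot: [-180.0, -0.3, -17.0]
contact_force: [0.4, 0.8, -1.2]
gripper_width: 0.0082
gripper_force: 60.0
```

```bash
python3 -c "
from h import *
plan((.511,.17,.255),-87.8,k=3)"
```

```text
slide [-0.07 -0.76 -0.01] turn 0.26
slide [-0.37 -0.67 -0.01] turn 0.26
slide [-0.61 -0.46 -0.01] turn 0.26
```

>>> send_rows --moves '[{"slide":[-0.01,-0.1,0],"turn":0.03,"gripper":0},{"slide":[-0.03,-0.27,0],"turn":0.09,"gripper":0},{"slide":[-0.04,-0.45,0],"turn":0.15,"gripper":0},{"slide":[-0.06,-0.61,0],"turn":0.21,"gripper":0},{"slide":[-0.07,-0.76,-0.01],"turn":0.26,"gripper":0}]'

```text
time_s: 15.67
tcp_pos: [0.4644, -0.0526, 0.2493]
eef_rot: [-180.0, 0.0, -40.7]
contact_force: [-0.0, 0.3, -2.0]
gripper_width: 0.0074
gripper_force: 60.0
```

>>> send_rows --moves '[{"slide":[-0.07,-0.13,0],"turn":0.05,"gripper":0},{"slide":[-0.15,-0.27,0],"turn":0.1,"gripper":0},{"slide":[-0.22,-0.4,0],"turn":0.16,"gripper":0},{"slide":[-0.3,-0.54,0],"turn":0.21,"gripper":0},{"slide":[-0.37,-0.67,-0.01],"turn":0.26,"gripper":0}]'

```text
time_s: 16.08
tcp_pos: [0.4874, 0.0599, 0.2507]
eef_rot: [180.0, 0.0, -64.1]
contact_force: [0.6, -0.6, -2.0]
gripper_width: 0.0077
gripper_force: 60.0
```

>>> send_rows --moves '[{"slide":[-0.15,-0.11,0],"turn":0.06,"gripper":0},{"slide":[-0.3,-0.23,0],"turn":0.12,"gripper":0},{"slide":[-0.45,-0.34,0],"turn":0.19,"gripper":0},{"slide":[-0.56,-0.42,0],"turn":0.24,"gripper":0},{"slide":[-0.61,-0.46,-0.01],"turn":0.26,"gripper":0}]'

```text
time_s: 16.5
tcp_pos: [0.5094, 0.1735, 0.2518]
eef_rot: [180.0, -0.0, -87.4]
contact_force: [-0.2, 0.2, -2.4]
gripper_width: 0.0076
gripper_force: 60.0
```

>>> send_rows --moves '[{"slide":[0,0,0],"turn":0,"gripper":0},{"slide":[0,0,0],"turn":0,"gripper":0},{"slide":[0,0,0],"turn":0,"gripper":0},{"slide":[0,0,0],"turn":0,"gripper":0},{"slide":[0,0,0],"turn":0,"gripper":0}]'

```text
time_s: 16.92
tcp_pos: [0.5093, 0.1705, 0.2524]
eef_rot: [-180.0, 0.0, -87.3]
contact_force: [0.6, 0.1, -2.5]
gripper_width: 0.0077
gripper_force: 60.0
```

```bash
python3 v.py w7 middle_box:.549:.055:92:.004 large_box:.549:.055:2:0 small_box:.549:.17:182:.172
```

```text
16.9667 [0.5093 0.1706 0.2524] [-179.9896    0.0111  -87.2809] 0.007560236985282206 59.9977308511734
middle_box [0.5553 0.057 ] 91.82789486602502 1.24
large_box [0.5503 0.0552] 1.837927946190072 2.03
small_box [0.5503 0.139 ] 187.16428750804113 2.13
```

View pics/w7.png

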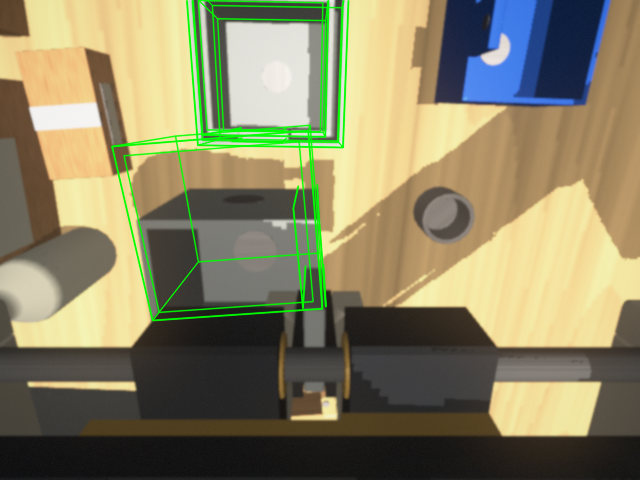

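The middle box sits in the large one at (270,75), and the held small box (rim from (140,222) to (318,220)) is level. Its fit was wrong, so I'll refit it tightly.

```bash
python3 - <<'E'
from h import *
import pickle
w=pickle.load(open("w7.pkl","rb"))
for z in(.1665,.170,.1735):
    q,f=fit("small_box",[w],(.5475,.170),np.radians(np.arange(179,187,2)),z,r=.005); print(z,q,np.degrees(q[2]),f)
# pixel check of rim corners
for z in(.170,):
    c=place(np.array([[-.04,-.04,.076],[.04,-.04,.076]]),(.5475,.1705,np.radians(182.5)),z); print(proj(w,c))
for n,z in(("middle_box",.004),):
    for r in(.004,.008):
        q,f=fit(n,[w],(.549,.0555),np.radians(np.arange(88,97,2)),z,r=r/2); print(n,q,f)
v=w["img"][0:160,170:370,::-1]; cv2.imwrite("pics/_c.png",v)
g=cv2.cvtColor(w["img"],cv2.COLOR_RGB2GRAY)
for r in(60,90,100): print(r,g[r,185:350:1].tolist())
E
```

```text
0.1665 [0.5474 0.1744 3.1866] 182.57879373922455 2.0668442249298096
0.17 [0.5472 0.1735 3.1947] 183.04310227454434 1.9575611352920532
0.1735 [0.5472 0.1726 3.1965] 183.14635943307994 2.1869747638702393
[[156.8833 368.8817]
 [317.656  369.4107]]
middle_box [0.5508 0.0568 1.6044] 1.2878906726837158
middle_box [0.5552 0.057  1.603 ] 1.243944525718689
60 [227, 228, 229, 230, 231, 231, 227, 222, 219, 218, 207, 173, 123, 90, 79, 80, 96, 137, 185, 212, 219, 216, 194, 150, 103, 81, 79, 78, 79, 78, 78, 78, 79, 77, 77, 78, 78, 78, 77, 79, 80, 100, 144, 190, 217, 222, 223, 223, 224, 223, 224, 224, 224, 224, 223, 223, 224, 224, 225, 225, 225, 225, 225, 225, 225, 225, 225, 225, 226, 225, 226, 226, 225, 226, 225, 226, 226, 226, 226, 226, 226, 226, 226, 227, 227, 227, 226, 227, 228, 229, 230, 230, 231, 229, 229, 228, 228, 228, 227, 228, 227, 228, 227, 227, 227, 227, 228, 228, 228, 228, 228, 229, 228, 228, 228, 228, 228, 228, 228, 228, 229, 229, 228, 220, 192, 159, 145, 143, 142, 141, 142, 143, 141, 141, 141, 141, 141, 140, 140, 132, 114, 117, 163, 208, 224, 228, 223, 201, 169, 143, 126, 103, 80, 72
[... 970 characters left out ...]
92, 216, 219, 210, 177, 130, 92, 82, 82, 81, 80, 81, 81, 80, 81, 80, 81, 81, 82, 81, 81, 85, 102, 146, 192, 218, 223, 224, 223, 224, 224, 223, 224, 224, 225, 223, 225, 224, 224, 225, 225, 225, 226, 225, 225, 225, 225, 225, 225, 225, 226, 226, 226, 225, 226, 227, 227, 226, 226, 227, 227, 227, 228, 227, 228, 227, 227, 227, 227, 228, 228, 227, 227, 228, 228, 228, 227, 228, 228, 228, 228, 229, 228, 229, 229, 228, 229, 229, 229, 229, 229, 229, 229, 229, 230, 229, 229, 229, 229, 228, 221, 193, 161, 145, 141, 142, 143, 141, 141, 141, 141, 141, 141, 141, 141, 141, 140, 131, 114, 119, 167, 210, 226, 229, 223, 199, 165, 142, 125, 101, 83, 80, 110, 164, 207, 225, 229, 231, 231, 233, 234, 234, 235, 235]
```

>>> send_rows --moves '[{"slide":[0.1,0,0],"turn":0.003,"gripper":0},{"slide":[0.3,0.01,0],"turn":0.009,"gripper":0},{"slide":[0.52,0.015,0],"turn":0.009,"gripper":0},{"slide":[0.69,0.015,0],"turn":0.009,"gripper":0},{"slide":[0.776,0.015,0],"turn":0.009,"gripper":0}]'

```text
time_s: 17.38
tcp_pos: [0.5122, 0.0518, 0.2524]
eef_rot: [180.0, -0.0, -88.2]
contact_force: [-0.0, -0.4, -1.6]
gripper_width: 0.0073
gripper_force: 60.0
```

>>> send_rows --moves '[{"slide":[0,0,0],"turn":0,"gripper":0},{"slide":[0,0,0.05],"turn":0,"gripper":0},{"slide":[0,0,0.2],"turn":0,"gripper":0},{"slide":[0,0,0.35],"turn":0,"gripper":0},{"slide":[0,0,0.45],"turn":0,"gripper":0}]'

```text
time_s: 17.8
tcp_pos: [0.5118, 0.0555, 0.1823]
eef_rot: [179.9, 0.0, -88.1]
contact_force: [-0.3, 0.8, -2.4]
gripper_width: 0.0075
gripper_force: 60.0
```

>>> send_rows --moves '[{"slide":[0,0,0],"turn":0,"gripper":0},{"slide":[0,0,0],"turn":0,"gripper":0},{"slide":[0,0,0.02],"turn":0,"gripper":0},{"slide":[0,0,0.04],"turn":0,"gripper":0},{"slide":[0,0,0.06],"turn":0,"gripper":0}]'

```text
time_s: 18.22
tcp_pos: [0.5133, 0.0553, 0.1764]
eef_rot: [-179.9, 0.0, -88.0]
contact_force: [0.4, 0.0, -1.8]
gripper_width: 0.0076
gripper_force: 60.0
```

```bash
python3 v.py w8 middle_box:.55:.056:92:.004; python3 - <<'E'
from h import *
import pickle
s=get_state(); print(s["tcp_pos"],s["eef_rot"],s["contact_force"],s["moment"])
w=pickle.load(open("w8.pkl","rb"))
for n,x,a,z in(("small_box",(.5505,.0563),182,s["tcp_pos"][2]-.0825),("middle_box",(.5505,.0563),92,.004),("large_box",(.5505,.0555),2,0)):
    print(n,z,fit(n,[w],x,np.radians(np.arange(a-4,a+5,2)),z,r=.0025))
E
```

```text
18.2667 [0.5128 0.0551 0.1755] [-179.976     0.0235  -88.0602] 0.00774121175011764 59.99761462211609
middle_box [0.5448 0.056 ] 91.84277132383727 2.01
[0.5128 0.0551 0.1755] [-179.976     0.0235  -88.0602] [-0.5625  0.1015 -2.6144] [-0.0182  0.2281  0.0032]
small_box 0.09304203441407476 (array([0.5514, 0.058 , 3.1771]), np.float64(2.213524341583252))
middle_box 0.004 (array([0.5449, 0.056 , 1.6026]), np.float64(2.042718737751268))
large_box 0 (array([0.5505, 0.0552, 0.0313]), np.float64(1.735805869102478))
```

>>> send_rows --moves '[{"slide":[0,0,0.05],"turn":0,"gripper":0},{"slide":[0,0,0.11],"turn":0,"gripper":0},{"slide":[0,0,0.17],"turn":0,"gripper":0},{"slide":[0,0,0.22],"turn":0,"gripper":0},{"slide":[0,0,0.27],"turn":0,"gripper":0}]'

```text
time_s: 18.68
tcp_pos: [0.5125, 0.0547, 0.134]
eef_rot: [180.0, -0.0, -88.1]
contact_force: [-0.2, -0.3, -2.4]
gripper_width: 0.008
gripper_force: 60.0
```

>>> send_rows --moves '[{"slide":[0,0,0.06],"turn":0,"gripper":0},{"slide":[0,0,0.12],"turn":0,"gripper":0},{"slide":[0,0,0.18],"turn":0,"gripper":0},{"slide":[0,0,0.23],"turn":0,"gripper":0},{"slide":[0,0,0.28],"turn":0,"gripper":0}]'

```text
time_s: 19.1
tcp_pos: [0.5127, 0.0548, 0.0923]
eef_rot: [180.0, -0.0, -88.1]
contact_force: [0.4, -1.0, -2.2]
gripper_width: 0.0078
gripper_force: 60.0
```

>>> send_rows --moves '[{"slide":[0,0,0],"turn":0,"gripper":0},{"slide":[0,0,0],"turn":0,"gripper":0},{"slide":[0,0,0],"turn":0,"gripper":0},{"slide":[0,0,0.003],"turn":0,"gripper":0},{"slide":[0,0,0.005],"turn":0,"gripper":0}]'

```text
time_s: 19.52
tcp_pos: [0.5131, 0.0551, 0.0929]
eef_rot: [-179.9, 0.0, -88.1]
contact_force: [0.8, -0.2, -3.3]
gripper_width: 0.0076
gripper_force: 60.0
```

>>> send_rows --moves '[{"slide":[0,0,0],"turn":0,"gripper":1},{"slide":[0,0,0],"turn":0,"gripper":1},{"slide":[0,0,0],"turn":0,"gripper":1},{"slide":[0,0,0],"turn":0,"gripper":1},{"slide":[0,0,0],"turn":0,"gripper":1}]'

```text
time_s: 19.93
tcp_pos: [0.5129, 0.0549, 0.0926]
eef_rot: [-180.0, 0.0, -88.1]
contact_force: [0.1, 0.3, 0.7]
gripper_width: 0.0352
gripper_force: 0.0
```

>>> send_rows --moves '[{"slide":[0,0,-0.03],"turn":0,"gripper":1},{"slide":[0,0,-0.15],"turn":0,"gripper":1},{"slide":[0,0,-0.35],"turn":0,"gripper":1},{"slide":[0,0,-0.6],"turn":0,"gripper":1},{"slide":[0,0,-0.8],"turn":0,"gripper":1}]'

```text
time_s: 20.35
tcp_pos: [0.5129, 0.0547, 0.2151]
eef_rot: [-179.9, -0.0, -88.0]
contact_force: [1.4, -0.3, 0.5]
gripper_width: 0.0688
gripper_force: 0.0
```

>>> send_rows --moves '[{"slide":[-0.1,-0.02,-0.1],"turn":0,"gripper":1},{"slide":[-0.25,-0.05,-0.2],"turn":0,"gripper":1},{"slide":[-0.42,-0.08,-0.25],"turn":0,"gripper":1},{"slide":[-0.6,-0.11,-0.3],"turn":0,"gripper":1},{"slide":[-0.76,-0.13,-0.3],"turn":0,"gripper":1}]'

```text
time_s: 20.77
tcp_pos: [0.5293, 0.171, 0.2599]
eef_rot: [-179.8, 0.1, -88.1]
contact_force: [0.8, -0.0, 0.5]
gripper_width: 0.0876
gripper_force: 0.0
```

>>> send_rows --moves '[{"slide":[-0.15,-0.03,-0.06],"turn":0,"gripper":1},{"slide":[-0.3,-0.05,-0.12],"turn":0,"gripper":1},{"slide":[-0.46,-0.08,-0.18],"turn":0,"gripper":1},{"slide":[-0.61,-0.11,-0.24],"turn":0,"gripper":1},{"slide":[-0.76,-0.13,-0.3],"turn":0,"gripper":1}]'

```text
time_s: 21.18
tcp_pos: [0.5441, 0.2852, 0.3033]
eef_rot: [-180.0, 0.0, -88.1]
contact_force: [-0.3, -0.7, 0.3]
gripper_width: 0.0877
gripper_force: 0.0
```

>>> send_rows --moves '[{"slide":[-0.2,-0.03,-0.08],"turn":0,"gripper":1},{"slide":[-0.4,-0.07,-0.16],"turn":0,"gripper":1},{"slide":[-0.6,-0.1,-0.24],"turn":0,"gripper":1},{"slide":[-0.72,-0.12,-0.28],"turn":0,"gripper":1},{"slide":[-0.76,-0.13,-0.3],"turn":0,"gripper":1}]'

```text
time_s: 21.6
tcp_pos: [0.5597, 0.4014, 0.3477]
eef_rot: [-180.0, 0.0, -88.0]
contact_force: [-0.1, -0.4, 0.1]
gripper_width: 0.0873
gripper_force: 0.0
```

>>> send_rows --moves '[{"slide":[0,0,0],"turn":0,"gripper":1},{"slide":[0,0,0],"turn":0,"gripper":1},{"slide":[0,0,0],"turn":0,"gripper":1},{"slide":[0,0,0],"turn":0,"gripper":1},{"slide":[0,0,0],"turn":0,"gripper":1}]'

```text
time_s: 22.02
tcp_pos: [0.5597, 0.3976, 0.3477]
eef_rot: [-180.0, 0.0, -88.1]
contact_force: [-0.1, 0.4, -0.4]
gripper_width: 0.0876
gripper_force: 0.0
```

```bash
python3 v.py w9 bay:.563:.41:5:0 ; python3 - <<'E'
from h import *
import pickle
w=pickle.load(open("w9.pkl","rb"))
best=[]
for x in(.55,.57):
    for y in(.38,.40,.42,.44):
        q,f=fit("bay",[w],(x,y),np.radians(np.arange(-4,15,3)),0,r=.01); best.append((round(f,2),q.round(4).tolist()))
print(sorted(best)[:4])
S=optics.capture("side"); T=optics.capture("top")
for c in (S,T):
  for n,x,a,z in(("small_box",(.5505,.0563),182,.008),("middle_box",(.5505,.0563),92,.004),("large_box",(.5505,.0555),2,0)):
    print(n,z,fit(n,[c],x,np.radians(np.arange(a-4,a+5,2)),z,r=.004))
for c in("side","top"):
    for n in("bushing","spray_can","fuse_carton","breaker_carton"): print(c,n,[(round(d["p"],2),np.round(d["location"],3).tolist()) for d in optics.look_for(c,n)[:2]])
q=np.array(sorted(best)[0][1]); v=w["img"][:,:,::-1].copy(); 
draw(v,w,"bay",q); cv2.imwrite("pics/w9b.png",v)
E
```

```text
22.0667 [0.5597 0.3978 0.3477] [-179.9932    0.0089  -88.1095] 0.08734396015162678 0.0
bay [0.5651 0.3713] 7.523957648949152 0.23
[(np.float64(0.23), [0.5651, 0.3713, 0.1312]), (np.float64(0.23), [0.5651, 0.3713, 0.1313]), (np.float64(0.68), [0.5651, 0.3715, 0.1317]), (np.float64(0.85), [0.5651, 0.3714, 0.1317])]
small_box 0.008 (array([0.542 , 0.0563, 3.3257]), np.float64(1.196503511536916))
middle_box 0.004 (array([0.5489, 0.0641, 1.6233]), np.float64(1.7499208450317383))
large_box 0 (array([0.5487, 0.0547, 0.0406]), np.float64(0.7204111218452454))
small_box 0.008 (array([0.5469, 0.0614, 3.2486]), np.float64(0.6561019420623779))
middle_box 0.004 (array([0.5537, 0.0474, 1.6225]), np.float64(0.5722584660171459))
large_box 0 (array([0.5538, 0.0536, 0.0581]), np.float64(0.6651180386543274))
side bushing [(0.78, [0.374, 0.183, 0.023])]
side spray_can [(0.66, [0.742, 0.26, 0.097])]
side fuse_carton [(0.6, [0.624, -0.128, 0.056]), (0.5, [0.711, 0.15, 0.032])]
side breaker_carton []
top bushing [(0.91, [0.375, 0.177, 0.005]), (0.24, [0.726, -0.036, 0.055])]
top spray_can [(0.93, [0.742, 0.238, 0.118])]
top fuse_carton [(0.87, [0.733, 0.096, 0.046]), (0.26, [0.378, 0.176, 0.004])]
top breaker_carton [(0.72, [0.694, -0.377, 0.052])]
```

View pics/w9b.png

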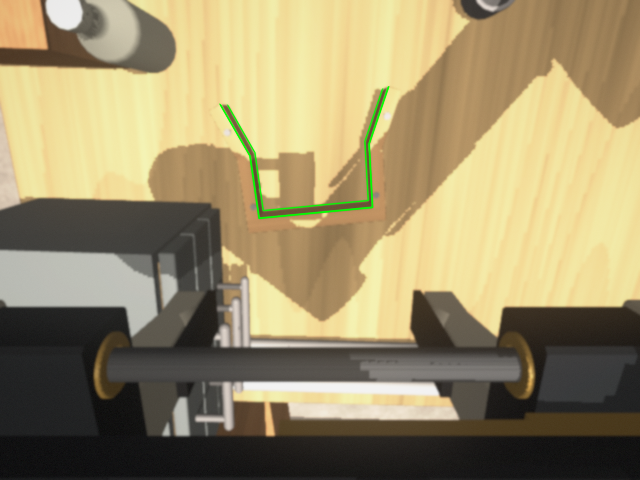

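The bay fit is very good: the wireframe lies on the batten inner edges, with the back from (262,214) to (370,204). That puts the bay at (0.565, 0.371) with yaw 7.5°. I'll go back past the stack, check the nest numerically on the way, and then come down behind it.

>>> send_rows --moves '[{"slide":[0.08,0.01,0.02],"turn":0,"gripper":1},{"slide":[0.24,0.02,0.05],"turn":0,"gripper":1},{"slide":[0.42,0.03,0.09],"turn":0,"gripper":1},{"slide":[0.6,0.04,0.13],"turn":0,"gripper":0.65},{"slide":[0.737,0.043,0.16],"turn":0,"gripper":0.65}]'

```text
time_s: 22.98
tcp_pos: [0.5565, 0.2863, 0.3232]
eef_rot: [180.0, -0.0, -88.1]
contact_force: [-0.1, -0.0, 0.7]
gripper_width: 0.0795
gripper_force: 0.0
```

>>> send_rows --moves '[{"slide":[0.2,0.01,0.04],"turn":0,"gripper":0.65},{"slide":[0.4,0.02,0.08],"turn":0,"gripper":0.65},{"slide":[0.6,0.03,0.12],"turn":0,"gripper":0.65},{"slide":[0.737,0.043,0.16],"turn":0,"gripper":0.65},{"slide":[0.737,0.043,0.16],"turn":0,"gripper":0.65}]'

```text
time_s: 23.4
tcp_pos: [0.5533, 0.1739, 0.2989]
eef_rot: [179.9, -0.0, -88.2]
contact_force: [0.1, 0.3, -0.3]
gripper_width: 0.0573
gripper_force: 0.0
```

```bash
python3 v.py w10 large_box:.5505:.0555:2:0; python3 - <<'E'
from h import *
import pickle
w=pickle.load(open("w10.pkl","rb"))
for n,a,zs in(("small_box",182,(.008,.014)),("middle_box",92,(.004,.01)),("large_box",2,(0,))):
  for z in zs: 
    q,f=fit(n,[w],(.5505,.056),np.radians(np.arange(a-6,a+7,2)),z,r=.005); print(n,z,q[:2],np.degrees(q[2]),round(f,2))
E
```

```text
23.45 [0.5539 0.1754 0.2994] [179.9875  -0.003  -88.1906] 0.057073017542837993 0.0
large_box [0.5505 0.0554] 1.7792272882193723 1.14
small_box 0.008 [0.5508 0.0585] 182.68738108240612 1.38
small_box 0.014 [0.5505 0.0592] 182.29739302140993 1.27
middle_box 0.004 [0.5506 0.0572] 92.20928167769931 0.83
middle_box 0.01 [0.549 0.056] 87.05197666588472 1.04
large_box 0 [0.5505 0.0554] 1.7796931571620642 1.14
```

>>> send_rows --moves '[{"slide":[0.08,0,0.02],"turn":0,"gripper":0.65},{"slide":[0.24,0.01,0.05],"turn":0,"gripper":0.65},{"slide":[0.42,0.015,0.1],"turn":0,"gripper":0.65},{"slide":[0.6,0.02,0.15],"turn":0,"gripper":0.65},{"slide":[0.74,0.023,0.2],"turn":0,"gripper":0.65}]'

```text
time_s: 23.87
tcp_pos: [0.5546, 0.0652, 0.2694]
eef_rot: [-180.0, 0.0, -88.0]
contact_force: [1.5, -0.6, -1.0]
gripper_width: 0.0569
gripper_force: 0.0
```

>>> send_rows --moves '[{"slide":[0.2,0.01,0.1],"turn":0,"gripper":0.65},{"slide":[0.42,0.015,0.2],"turn":0,"gripper":0.65},{"slide":[0.6,0.02,0.3],"turn":0,"gripper":0.65},{"slide":[0.73,0.023,0.4],"turn":0,"gripper":0.65},{"slide":[0.73,0.023,0.46],"turn":0,"gripper":0.65}]'

```text
time_s: 24.28
tcp_pos: [0.5541, -0.0459, 0.1988]
eef_rot: [179.9, -0.0, -88.2]
contact_force: [-0.9, 0.0, -1.2]
gripper_width: 0.057
gripper_force: 0.0
```

>>> send_rows --moves '[{"slide":[0,0,0],"turn":0,"gripper":0.65},{"slide":[0,0,0.1],"turn":0,"gripper":0.65},{"slide":[0,0,0.3],"turn":0,"gripper":0.65},{"slide":[0,0,0.5],"turn":0,"gripper":0.65},{"slide":[0,0,0.7],"turn":0,"gripper":0.65}]'

```text
time_s: 24.7
tcp_pos: [0.5561, -0.042, 0.0957]
eef_rot: [-179.8, 0.0, -88.0]
contact_force: [1.2, 0.9, -0.2]
gripper_width: 0.0571
gripper_force: 0.0
```

>>> send_rows --moves '[{"slide":[0,0,0.15],"turn":0,"gripper":0.65},{"slide":[0,0,0.28],"turn":0,"gripper":0.65},{"slide":[0,0,0.37],"turn":0,"gripper":0.65},{"slide":[0,0,0.41],"turn":0,"gripper":0.65},{"slide":[0,0,0.41],"turn":0,"gripper":0.65}]'

```text
time_s: 25.12
tcp_pos: [0.5548, -0.0425, 0.0332]
eef_rot: [179.9, -0.0, -88.0]
contact_force: [0.7, -0.5, 1.0]
gripper_width: 0.0571
gripper_force: 0.0
```

```bash
python3 - <<'E'
from h import *
s=get_state(); print(s["tcp_pos"],s["eef_rot"],s["joints"])
# TCP waypoints: box pose path in bay frame -> world; d = TCP to box centre along box normal
B=np.array([.5651,.3713]); yb=np.radians(7.52); Rb=np.array([[np.cos(yb),-np.sin(yb)],[np.sin(yb),np.cos(yb)]])
print("box in bay",Rb.T@(np.array([.5505,.0554])-B))
E
```

```text
[ 0.5548 -0.0425  0.0332] [179.9077  -0.0233 -87.9871] [ 15.7879  21.1721 -27.5873   0.001  -41.3357 -13.7757]
box in bay [-0.0558 -0.3113]
```

>>> send_rows --moves '[{"slide":[-0.04,0,0],"turn":0,"gripper":0.65},{"slide":[-0.1,0,0],"turn":0,"gripper":0.65},{"slide":[-0.14,0,0],"turn":0,"gripper":0.65},{"slide":[-0.18,0,0],"turn":0,"gripper":0.65},{"slide":[-0.22,0,0],"turn":0,"gripper":0.65}]'

```text
time_s: 25.53
tcp_pos: [0.5542, -0.0101, 0.0351]
eef_rot: [-179.9, -0.0, -88.0]
contact_force: [-0.4, -8.4, 3.5]
gripper_width: 0.0571
gripper_force: 4.0
```

>>> send_rows --moves '[{"slide":[-0.02,0,0],"turn":0,"gripper":0.65},{"slide":[-0.04,0,0],"turn":0,"gripper":0.65},{"slide":[-0.06,0,0],"turn":0,"gripper":0.65},{"slide":[-0.08,0,0],"turn":0,"gripper":0.65},{"slide":[-0.1,0,0],"turn":0,"gripper":0.65}]'

```text
time_s: 25.95
tcp_pos: [0.5535, 0.0042, 0.0351]
eef_rot: [-180.0, -0.1, -88.0]
contact_force: [0.2, -8.4, 3.3]
gripper_width: 0.0573
gripper_force: 4.1
```

```bash
cat > l.py <<'E'
from h import *
import sys
x,y,a=map(float,sys.argv[1:4])
s=get_state(); print(s["time_s"],s["tcp_pos"],s["eef_rot"],s["contact_force"])
B=np.array([.5651,.3713]); yb=np.radians(7.52); Rb=np.array([[np.cos(yb),-np.sin(yb)],[np.sin(yb),np.cos(yb)]])
for c,k in(("side",(.0015,.0004)),("top",(-.0035,.001))):
    q,f=fit("large_box",[optics.capture(c)],(x,y),np.radians(np.arange(a-6,a+7,3)),0,r=.015)
    p=q[:2]+k; print(c,p,np.degrees(q[2]),round(f,2),"in bay",Rb.T@(p-B),"from tcp",p-np.array(s["tcp_pos"][:2]))
E
python3 l.py .551 .065 2
```

```text
25.95 [0.5535 0.0042 0.0351] [-179.9507   -0.0606  -88.0391] [ 0.1518 -8.4247  3.3488]
side [0.5485 0.076 ] 1.9676127855816359 0.53 in bay [-0.0551 -0.2906] from tcp [-0.0049  0.0718]
top [0.5447 0.1062] 20.385880369059723 1.54 in bay [-0.0549 -0.2602] from tcp [-0.0088  0.102 ]
```

```bash
cat > pp.py <<'E'
# push planner: pp.py boxx boxy boxyaw  bx by byaw(in bay, deg) ncalls
from h import *
import sys
x,y,a,bx,by,ba,k=map(float,sys.argv[1:]); k=int(k)
B=np.array([.5651,.3713]); yb=np.radians(7.52); Rb=np.array([[np.cos(yb),-np.sin(yb)],[np.sin(yb),np.cos(yb)]])
p1=B+Rb@[bx,by]; a1=7.52+ba; p0=np.array([x,y])
t,R=tool(); psi=np.degrees(np.arctan2(R[1,0],R[0,0]))
n=lambda d:np.array([-np.sin(np.radians(d)),np.cos(np.radians(d))])
off=t[:2]-(p0-.0705*n(a))   # keep the present lateral offset
T=[p0+(p1-p0)*i/k-.0705*n(a+(a1-a)*i/k)+off for i in range(k+1)]
for i in range(k):
    f=np.radians(psi+(a1-a)*i/k); d=T[i+1]-T[i]
    print("slide",np.round([(d@[np.cos(f),np.sin(f)])/.15,(d@[np.sin(f),-np.cos(f)])/.15],3),"turn",round(-(a1-a)/k/90,3))
E
python3 pp.py .5488 .0755 2 0 -.085 0 5
```

```text
slide [-0.281 -0.055] turn -0.012
slide [-0.28  -0.061] turn -0.012
slide [-0.279 -0.066] turn -0.012
slide [-0.278 -0.071] turn -0.012
slide [-0.276 -0.077] turn -0.012
```

>>> send_rows --moves '[{"slide":[-0.056,-0.011,0],"turn":-0.002,"gripper":0.65},{"slide":[-0.112,-0.022,0],"turn":-0.005,"gripper":0.65},{"slide":[-0.168,-0.033,0],"turn":-0.007,"gripper":0.65},{"slide":[-0.224,-0.044,0],"turn":-0.01,"gripper":0.65},{"slide":[-0.28,-0.055,0],"turn":-0.012,"gripper":0.65}]'

```text
time_s: 26.47
tcp_pos: [0.5596, 0.0461, 0.035]
eef_rot: [180.0, -0.1, -86.9]
contact_force: [-0.6, -10.1, 7.0]
gripper_width: 0.0569
gripper_force: 5.0
```

>>> send_rows --moves '[{"slide":[-0.056,-0.012,0],"turn":-0.002,"gripper":0.65},{"slide":[-0.112,-0.024,0],"turn":-0.005,"gripper":0.65},{"slide":[-0.168,-0.036,0],"turn":-0.007,"gripper":0.65},{"slide":[-0.224,-0.048,0],"turn":-0.01,"gripper":0.65},{"slide":[-0.28,-0.06,0],"turn":-0.012,"gripper":0.65}]'

```text
time_s: 26.88
tcp_pos: [0.5662, 0.0884, 0.035]
eef_rot: [179.9, -0.1, -85.9]
contact_force: [-1.0, -9.8, 7.7]
gripper_width: 0.0567
gripper_force: 5.0
```

```bash
python3 l.py .558 .157 4.2
```

```text
26.8833 [0.5662 0.0884 0.035 ] [179.9395  -0.1097 -85.8709] [-1.0051 -9.8464  7.7113]
side [0.5589 0.1598] 4.774187899280358 0.57 in bay [-0.0338 -0.2089] from tcp [-0.0072  0.0714]
top [0.5569 0.1879] 4.068849338614502 2.1 in bay [-0.0321 -0.1808] from tcp [-0.0093  0.0995]
```

```bash
python3 pp.py .5585 .1598 4.5 0 -.085 0 3
```

```text
slide [-0.279 -0.068] turn -0.011
slide [-0.278 -0.073] turn -0.011
slide [-0.277 -0.078] turn -0.011
```

>>> send_rows --moves '[{"slide":[-0.056,-0.014,0],"turn":-0.002,"gripper":0.65},{"slide":[-0.112,-0.028,0],"turn":-0.004,"gripper":0.65},{"slide":[-0.168,-0.042,0],"turn":-0.007,"gripper":0.65},{"slide":[-0.224,-0.056,0],"turn":-0.009,"gripper":0.65},{"slide":[-0.28,-0.07,0],"turn":-0.011,"gripper":0.65}]'

```text
time_s: 27.4
tcp_pos: [0.5734, 0.1306, 0.0346]
eef_rot: [179.9, -0.1, -84.9]
contact_force: [-1.9, -10.5, 7.3]
gripper_width: 0.0568
gripper_force: 5.0
```

>>> send_rows --moves '[{"slide":[-0.056,-0.015,0],"turn":-0.002,"gripper":0.65},{"slide":[-0.112,-0.03,0],"turn":-0.004,"gripper":0.65},{"slide":[-0.168,-0.045,0],"turn":-0.007,"gripper":0.65},{"slide":[-0.224,-0.06,0],"turn":-0.009,"gripper":0.65},{"slide":[-0.28,-0.075,0],"turn":-0.011,"gripper":0.65}]'

```text
time_s: 27.82
tcp_pos: [0.5808, 0.1732, 0.0345]
eef_rot: [179.9, -0.1, -83.9]
contact_force: [-1.7, -9.7, 7.5]
gripper_width: 0.0573
gripper_force: 5.1
```

```bash
python3 l.py .57 .242 6.6; python3 - <<'E'
from h import *
for n in("bushing","spray_can"): print(n,[(round(d["p"],2),np.round(d["location"],3).tolist()) for d in optics.look_for("side",n)[:2]])
E
```

```text
27.8167 [0.5808 0.1732 0.0345] [179.8837  -0.1269 -83.9271] [-1.7432 -9.695   7.4785]
side [0.5708 0.2441] 6.5388998669927805 0.65 in bay [-0.011  -0.1269] from tcp [-0.01    0.0708]
top [0.5929 0.2287] 19.79755439613436 1.58 in bay [ 0.0089 -0.145 ] from tcp [0.012  0.0555]
bushing [(0.94, [0.375, 0.18, 0.023])]
spray_can [(0.92, [0.745, 0.26, 0.099])]
```

```bash
python3 pp.py .5708 .2441 6.5 0 -.055 0 2
```

```text
slide [-0.24  -0.035] turn -0.006
slide [-0.24  -0.037] turn -0.006
```

>>> send_rows --moves '[{"slide":[-0.048,-0.007,0],"turn":-0.001,"gripper":0.65},{"slide":[-0.096,-0.014,0],"turn":-0.002,"gripper":0.65},{"slide":[-0.144,-0.021,0],"turn":-0.004,"gripper":0.65},{"slide":[-0.192,-0.028,0],"turn":-0.005,"gripper":0.65},{"slide":[-0.24,-0.035,0],"turn":-0.006,"gripper":0.65}]'

```text
time_s: 28.43
tcp_pos: [0.5826, 0.2098, 0.034]
eef_rot: [179.9, -0.1, -83.4]
contact_force: [0.4, -8.9, 4.5]
gripper_width: 0.0569
gripper_force: 4.1
```

>>> send_rows --moves '[{"slide":[-0.048,-0.007,0],"turn":-0.001,"gripper":0.65},{"slide":[-0.096,-0.014,0],"turn":-0.002,"gripper":0.65},{"slide":[-0.144,-0.021,0],"turn":-0.004,"gripper":0.65},{"slide":[-0.192,-0.028,0],"turn":-0.005,"gripper":0.65},{"slide":[-0.24,-0.037,0],"turn":-0.006,"gripper":0.65}]'

```text
time_s: 28.85
tcp_pos: [0.5839, 0.246, 0.034]
eef_rot: [179.9, -0.1, -82.9]
contact_force: [-0.3, -8.8, 4.0]
gripper_width: 0.0568
gripper_force: 4.3
```

```bash
python3 l.py .572 .316 7.5; python3 pp.py .5723 .3168 7.5 0 .001 0 2
```

```text
28.85 [0.5839 0.246  0.034 ] [179.9016  -0.0992 -82.886 ] [-0.2624 -8.8466  4.0201]
side [0.572 0.316] 7.31525310747679 0.65 in bay [-0.0004 -0.0557] from tcp [-0.0119  0.07  ]
top [0.5783 0.2887] 10.622965925611627 1.91 in bay [ 0.0023 -0.0837] from tcp [-0.0055  0.0427]
slide [-0.187  0.001] turn -0.0
slide [-0.187  0.001] turn -0.0
```

>>> send_rows --moves '[{"slide":[-0.045,0,0],"turn":0,"gripper":0.65},{"slide":[-0.09,0,0],"turn":0,"gripper":0.65},{"slide":[-0.135,0,0],"turn":-0.002,"gripper":0.65},{"slide":[-0.18,0,0],"turn":-0.003,"gripper":0.65},{"slide":[-0.225,0,0],"turn":-0.004,"gripper":0.65}]'

```text
time_s: 29.37
tcp_pos: [0.5801, 0.2799, 0.0339]
eef_rot: [180.0, -0.1, -82.5]
contact_force: [0.6, -6.8, 2.6]
gripper_width: 0.0569
gripper_force: 3.6
```

>>> send_rows --moves '[{"slide":[-0.025,0,0],"turn":0,"gripper":0.65},{"slide":[-0.05,0,0],"turn":0,"gripper":0.65},{"slide":[-0.075,0,0],"turn":0,"gripper":0.65},{"slide":[-0.1,0,0],"turn":0,"gripper":0.65},{"slide":[-0.12,0,0],"turn":0,"gripper":0.65}]'

```text
time_s: 29.78
tcp_pos: [0.5777, 0.2977, 0.0339]
eef_rot: [180.0, -0.1, -82.5]
contact_force: [1.3, -7.8, 2.7]
gripper_width: 0.057
gripper_force: 3.7
```

```bash
python3 l.py .5655 .367 7.5
```

```text
29.7833 [0.5777 0.2977 0.0339] [179.952   -0.0578 -82.5307] [ 1.3225 -7.7941  2.688 ]
side [0.5653 0.368 ] 7.4403003386965345 0.69 in bay [-0.0003 -0.0033] from tcp [-0.0125  0.0703]
top [0.5734 0.3403] 16.505775201369442 1.69 in bay [ 0.0042 -0.0318] from tcp [-0.0043  0.0426]
```

>>> send_rows --moves '[{"slide":[-0.006,0,0],"turn":0,"gripper":0.65},{"slide":[-0.012,0,0],"turn":0,"gripper":0.65},{"slide":[-0.018,0,0],"turn":0,"gripper":0.65},{"slide":[-0.022,0,0],"turn":0,"gripper":0.65},{"slide":[-0.022,0,0],"turn":0,"gripper":0.65}]'

```text
time_s: 30.3
tcp_pos: [0.5775, 0.2998, 0.0339]
eef_rot: [179.9, -0.1, -82.5]
contact_force: [2.4, -11.7, 3.5]
gripper_width: 0.0569
gripper_force: 5.8
```

>>> send_rows --moves '[{"slide":[-0.003,0,0],"turn":0,"gripper":0.65},{"slide":[-0.006,0,0],"turn":0,"gripper":0.65},{"slide":[-0.01,0,0],"turn":0,"gripper":0.65},{"slide":[-0.01,0,0],"turn":0,"gripper":0.65},{"slide":[-0.01,0,0],"turn":0,"gripper":0.65}]'

```text
time_s: 30.72
tcp_pos: [0.5774, 0.2998, 0.0339]
eef_rot: [179.9, -0.2, -82.5]
contact_force: [5.7, -17.4, 4.7]
gripper_width: 0.0563
gripper_force: 8.7
```

```bash
python3 l.py .565 .37 7.5
```

```text
30.7167 [0.5774 0.2998 0.0339] [179.8865  -0.2305 -82.5365] [  5.655  -17.3529   4.7136]
side [0.5652 0.3699] 7.4440652833003975 0.77 in bay [-0.0001 -0.0014] from tcp [-0.0122  0.0701]
top [0.5691 0.3434] 12.514468859653848 1.84 in bay [ 0.0004 -0.0282] from tcp [-0.0083  0.0437]
```

It is firmly against the back batten: the force rises without any motion. Backing off and lifting clear.

>>> send_rows --moves '[{"slide":[0.02,0,0],"turn":0,"gripper":0.65},{"slide":[0.08,0,0],"turn":0,"gripper":0.65},{"slide":[0.2,0,0],"turn":0,"gripper":0.65},{"slide":[0.32,0,0],"turn":0,"gripper":0.65},{"slide":[0.42,0,0],"turn":0,"gripper":0.65}]'

```text
time_s: 31.23
tcp_pos: [0.5855, 0.2394, 0.0339]
eef_rot: [180.0, 0.0, -82.5]
contact_force: [1.1, -0.2, 0.3]
gripper_width: 0.0574
gripper_force: 0.0
```

>>> send_rows --moves '[{"slide":[0,0,-0.1],"turn":0,"gripper":0.65},{"slide":[0,0,-0.3],"turn":0,"gripper":0.65},{"slide":[0,0,-0.55],"turn":0,"gripper":0.65},{"slide":[0,0,-0.8],"turn":0,"gripper":0.65},{"slide":[0,0,-1],"turn":0,"gripper":0.65}]'

```text
time_s: 31.65
tcp_pos: [0.5862, 0.24, 0.187]
eef_rot: [-179.9, 0.1, -82.5]
contact_force: [1.5, 0.1, 0.5]
gripper_width: 0.0572
gripper_force: 0.0
```

>>> send_rows --moves '[{"slide":[0.1,0,-0.2],"turn":0,"gripper":0.65},{"slide":[0.3,0,-0.4],"turn":0,"gripper":0.65},{"slide":[0.5,0,-0.6],"turn":0,"gripper":0.65},{"slide":[0.7,0,-0.7],"turn":0,"gripper":0.65},{"slide":[0.8,0,-0.7],"turn":0,"gripper":0.65}]'

```text
time_s: 32.07
tcp_pos: [0.6029, 0.1188, 0.2941]
eef_rot: [-179.6, 0.1, -82.6]
contact_force: [0.5, 1.1, 0.7]
gripper_width: 0.057
gripper_force: 0.0
```

```bash
python3 l.py .565 .37 7.5; python3 - <<'E'
from h import *
for c in("side","top"):
  C=optics.capture(c)
  for n,a,z in(("small_box",187.5,.008),("middle_box",97.5,.004)):
    q,f=fit(n,[C],(.565,.37),np.radians(np.arange(a-6,a+7,2)),z,r=.005); print(c,n,q,np.degrees(q[2]),round(f,2))
  for n in("bushing","spray_can","covered_box","fuse_carton","breaker_carton","screw_jar","coupling"): print(n,[(round(d["p"],2),np.round(d["location"],3).tolist()) for d in optics.look_for(c,n)[:1]])
E
```

```text
32.0667 [0.6029 0.1188 0.2941] [-179.5705    0.0828  -82.562 ] [0.4817 1.1357 0.6915]
side [0.5651 0.3698] 7.645710689987752 0.57 in bay [-0.0002 -0.0015] from tcp [-0.0378  0.251 ]
top [0.5605 0.341 ] 22.895350191982732 2.29 in bay [-0.0086 -0.0294] from tcp [-0.0425  0.2222]
side small_box [0.5643 0.3723 3.3003] 189.09195731947804 0.85
side middle_box [0.5626 0.3797 1.7103] 97.99253056746063 0.74
bushing [(0.91, [0.376, 0.182, 0.021])]
spray_can [(0.9, [0.744, 0.263, 0.098])]
covered_box [(0.86, [0.632, -0.127, 0.056])]
fuse_carton [(0.98, [0.732, 0.116, 0.047])]
breaker_carton [(0.56, [0.56, 0.417, 0.073])]
screw_jar [(0.59, [0.733, -0.02, 0.046])]
coupling [(0.49, [0.722, -0.225, 0.023])]
top small_box [0.5654 0.3601 3.267 ] 187.1840223804589 1.65
top middle_box [0.5707 0.358  1.6674] 95.53235405079835 2.25
bushing [(0.68, [0.374, 0.178, 0.006])]
spray_can []
covered_box [(0.69, [0.63, -0.165, 0.059])]
fuse_carton [(0.63, [0.734, 0.076, 0.044])]
breaker_carton [(0.9, [0.692, -0.373, 0.055])]
screw_jar [(0.71, [0.726, -0.037, 0.057])]
coupling [(0.6, [0.731, -0.25, 0.022])]
```

The large box is home and square to within about 1.5 mm, the bystanders I could check haven't moved, and the arm is clear. Handing in.

```bash
python3 -c "
from plant import order
print(order.close_job())"
```

```text
the job is handed in; nothing more can be done
None
```

I nested the three boxes, slid the stack home against the back batten (about 1.5 mm off by the side camera, 0.1° from square), and handed the job in at about 32 s; no verdict came back.

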